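# Load and start the UV curing drawer

## Task

Cure the clear-coated motorcycle parts that lie on the bench: pull the curing unit's drawer out until its slides lock, and lay every part flat and fully down in the nest of its own shape. Then press the release lever on the drawer's left slide to push the drawer fully home, press the start button once the drawer is shut, and leave the other things on the bench where they are.

Things in the scene. Friction and masses are not known exactly. Their poses are not given: they have to be found in the camera images.
- drawer (a joint): travel of the drawer: 0 = fully home (front panel on the case), grows as it is pulled out towards the robot, hard stop at 0.180 m. Past 0.177 a spring pawl drops in front of a catch and locks it out (3 mm of play). Starts 0.01 to 0.04 open. Friction about 1.5 N, stays where left; some 5 N more over the last 40 mm, where the pawl climbs the catch. Parts can be loaded only with it out
- handle (a point): middle of the drawer's bar handle: level steel bar, diameter 12, 120 long along its y axis, 75 above the bench, 42 in front of the drawer's front panel (372 wide, top 98 above the bench). Moves with the drawer. x points into the unit (the way home), y left along the bar, z up. Behind is the fixed grey case: 380 wide, 270 deep, 100 high, turned on the bench by up to 0.15 rad
- release (a joint): angle of the release lever on the drawer's left slide (+y side, left as seen from the robot): 0 = up (spring), grows as its pad is pressed down, stop at 0.26 (pad 13 mm lower). With the drawer locked, beyond about 0.17 (pad 9 mm lower, 5 N) the pawl is clear of the catch: keep it pressed while pushing the drawer 20 mm in, then let go and push the drawer home freely. It also rises by itself while the pawl climbs the catch
- release_pad (a point): middle of the top of the release lever's thumb pad: black, 26 (x) by 20 (y), 60 above the bench at rest. Along its far (+x) edge stands a ridge 12 high (near face 13 from this point): a finger pressing the pad down can push the drawer in against it. Moves with the drawer, 163 left of and 117 behind the handle's middle; reachable only with the drawer out. Axes as the handle's at rest
- start (a joint): start button on the front edge of the case's top: 0 = up, grows as it is pressed down, full travel 0.006; springs back. 4 N presses it fully
- start_top (a point): middle of the top face of the start button: white, 24 in diameter, 122 above the bench, in a steel collar 40 in diameter
- cap_c (a point): round filler cap, steel, 30 high: skirt 50 in diameter and 12 high, above it a knurled grip 42 in diameter and 18 high. Its turn does not matter. Point: half-way up, 15 above its underside, mid-outline. Lies upright on the bench, at any turn, or is absent
- hexcover_c (a point): hexagonal axle-nut cover, aluminium, 30 high: a hexagon 38 across flats (one pair of flats faces +-y, corners on +-x) and 27 high, with a round boss 32 in diameter, 3 high on top. A sixth of a turn gives the same shape. Point: half-way up, 15 above its underside, mid-outline. Lies upright on the bench, at any turn, or is absent
- clamp_c (a point): oblong riser clamp, aluminium bar 62 (along x) by 30 (along y) by 26 high, two bolt holes in its top. Half a turn gives the same shape. Point: half-way up, 13 above its underside, mid-outline. Lies upright on the bench, at any turn, or is absent
- block_c (a point): square chain-adjuster block, steel, 36 by 36 by 30 high. A quarter turn gives the same shape. Point: half-way up, 15 above its underside, mid-outline. Lies upright on the bench, at any turn, or is absent
- elbow_c (a point): L-shaped bracket, aluminium, 26 high, within a square of 52. One arm spans x -26 to 26, y -26 to -4; the other x -26 to -4, y -26 to 26. The first arm, 22 wide across y, is good to grip at (12, -15) from this point. Point: half-way up, 13 above its underside, mid-outline. Lies upright on the bench, turned up to 1.2 rad from the world axes, or is absent
- tee_c (a point): T-shaped lever perch, aluminium, 26 high, within a square of 54. Cross bar: x -27 to -5, y -27 to 27; stem: x -5 to 27, y -11 to 11, good to grip across y at (14, 0) from this point. Point: half-way up, 13 above its underside, mid-outline. Lies upright on the bench, turned up to 1.2 rad from the world axes, or is absent
- nest_cap (a point): middle of the floor of the drawer's nest for the round cap (octagonal outline): a low grey wall (6 high, 4 thick) with the part's outline and 2.5 of play all round, on the drawer floor 30 above the bench. The part lies in it with its x and y axes along this point's. Moves with the drawer; nests are 86 apart along x and 95 along y
- nest_hexcover (a point): middle of the floor of the drawer's nest for the hexagonal cover: a low grey wall (6 high, 4 thick) with the part's outline and 2.5 of play all round, on the drawer floor 30 above the bench. The part lies in it with its x and y axes along this point's. Moves with the drawer; nests are 86 apart along x and 95 along y
- nest_clamp (a point): middle of the floor of the drawer's nest for the oblong clamp: a low grey wall (6 high, 4 thick) with the part's outline and 2.5 of play all round, on the drawer floor 30 above the bench. The part lies in it with its x and y axes along this point's. Moves with the drawer; nests are 86 apart along x and 95 along y
- nest_block (a point): middle of the floor of the drawer's nest for the square block: a low grey wall (6 high, 4 thick) with the part's outline and 2.5 of play all round, on the drawer floor 30 above the bench. The part lies in it with its x and y axes along this point's. Moves with the drawer; nests are 86 apart along x and 95 along y
- nest_elbow (a point): middle of the floor of the drawer's nest for the L bracket: a low grey wall (6 high, 4 thick) with the part's outline and 2.5 of play all round, on the drawer floor 30 above the bench. The part lies in it with its x and y axes along this point's. Moves with the drawer; nests are 86 apart along x and 95 along y
- nest_tee (a point): middle of the floor of the drawer's nest for the T perch: a low grey wall (6 high, 4 thick) with the part's outline and 2.5 of play all round, on the drawer floor 30 above the bench. The part lies in it with its x and y axes along this point's. Moves with the drawer; nests are 86 apart along x and 95 along y
- tape: roll of masking tape, 100 in diameter, 25 high, lying flat; a bystander; origin under its middle
- jar: small glass jar, 44 in diameter, 55 high; a bystander; origin under its middle
- wrench: spanner lying on the bench near the robot; a bystander; origin under its middle
- driver: screwdriver lying on the bench near the robot; a bystander; origin under its middle
- tin: flat metal tin 90 by 60 by 26; a bystander; origin under its middle
- spray: spray can, 66 in diameter, 190 high; a bystander; origin under its middle
Things that resemble listed ones, but are neither listed nor needed, are in the scene too. What is shaped like the part that bears clamp_c but purple is not meant. Leave any yellow look-alike of the part that bears block_c alone.

How it is judged:
By the outcome, as a careful person would: the job done as asked, in the order asked, and still so for the second after the job is handed in, with the robot touching nothing.
Of cap, hexcover, clamp, block, elbow, tee only 4 to 6 are there at a start; the rules pass over those that are not, and their reading is None.
At some moment in a run one of cap, hexcover, clamp, block, elbow, tee may be knocked a few centimetres aside while the robot is not near it.
It also fails if it takes over 210 s, if anything falls off the work surface, if the arm or the gripper's body presses on something with over 40 N, if the wrist force passes 120 N, or if a joint passes its speed limit or range.

## Robot

A 6-joint arm with a two-finger parallel gripper is mounted at the origin on the work surface. World frame = base frame: x ahead of the robot, y to its left, z up, the work surface at z = 0. Lengths are in m, angles in degrees, forces in N, time in s.
With the tool pointing down it reaches from about 0.375 to 0.9 m from the base axis. Payload 3.1 kg.
Tool frame: the origin (TCP) lies on the centre line of the jaws, within the pads' length; the fingertips stand 25 mm ahead of it and the grasp point (between the pads) lies 6 mm ahead of it; z points along the fingers, y is the line along which they close (so a half turn about z gives the same grasp; the last joint's range is limited). The gripper opens to 87 mm and grips with 3 to 60 N. Pads are 19 mm wide; open, the fingers measure 117 mm over their backs; the gripper's body (75 mm by 190 mm) begins 51 mm behind the grasp point.
Start: joints at [65.518, 30.224, 82.088, -0, 67.689, -10.227], TCP at [0.154, 0.606, 0.248] pointing down, gripper open.
Joint ranges: [-176.69, 176.69], [-43.24, 126.21], [12.49, 139.97], [-82, 262], [0, 151.66], [-163.58, 163.58]. Speed limits (degrees/s): [159.86, 159.86, 180, 180, 180, 180].

## Interface

Orientations are given as a 3x3 rotation matrix whose columns are the frame's x, y, z axes.
In Python, from rig import * gives the robot as it stands.
- The arm moves only by the tool step_arm, never from a script. Its argument "steps" is a list of rows, each a list of 7 numbers: the shift along the tool's x, y, z normalised to -1 to 1, where 1 is 0.3 m, then the turn, a rotation vector about the tool's x, y, z normalised to -1 to 1, where 1 is 45 degrees, then the gripper's target within -1 to 1 (shut at 1, half-way at 0, fully open at -1). A call has 1 to 8 rows; each row is the pose to reach, as a shift and turn from the pose commanded when the call began, along the tool's axes at that moment; what a row does not reach only later rows make up. A row lasts 1/12 s, in which the tool goes at most 41.7 mm and 7.16 degrees, less where a joint would pass 70% of its speed; a pose out of reach is approached as far as the arm can. A call with a number of a shift or a turn outside -1 to 1 is refused whole. A call with a gripper value outside its range is refused whole. The fingers move at their own pace and stop on an object; the grip force is fixed at half the most. Time passes only in rows, so rows that repeat a pose let the fingers close. It gives the time, the measured TCP pose, the force, the opening and the grip force at its end, in the units of the state.
- read_state(): the state, without advancing time (a new reading comes with each control period).
- capture(name): name is "side" or "top"; returns a dict with "image" (384x512x3 uint8, red, green, blue), "vertical_fov" (degrees; the focal length in pixels is half the picture's height over the tangent of half this angle, whatever the lens; pixels are square), "cx", "cy" (the principal point, pixels), "k1" (the pictures are not rectified: a ray, as slopes to the right and down, at radius r is drawn at 1 + k1 r^2 times it, then the intrinsics apply), "world_from_camera" (4x4, takes a point from camera to world coordinates). Camera axes: x right, y down, z forward; pixel columns grow to the right and rows downward; lengths in m; the calibration is good to about 2 mm. A picture is of the moment at which its call begins. There is no depth.
- hand_in(): hands the job in; it is judged then, once.
The state is a dict: "time_s": time; "joint_positions": joint angles; "qvel": joint speeds; "tau": joint torques, N m; "position": TCP position; "tcp_rot": TCP orientation; "force": force on the tool from outside, world axes, zero at the start; "moment": the same for the moment, N m; "opening": opening from 0.0 (shut) to 1.0 (fully open); "grasp_force": force on a finger pad.
Only numpy, scipy, OpenCV 4.12 (cv2) and the standard library are available. Lean on these libraries where they do the work, as an engineer would, in place of code of your own. Each camera call takes 0.05 s, during which the arm holds its last target. There are 200 camera calls.

## Working session

There is one attempt and no reset: what is moved stays moved. The work goes in short steps, Python scripts to look and compute and a tool call to move; the robot and the scene stay as the last step left them, time stands still between calls to the robot, and variables do not carry over. Pictures are saved under pics/ and viewed, at most 14 in all, crops included, and the job is handed in when it is done.

Besides the shell and the picture viewer there is one more tool, called after ">>>" in YAML: its name, and indented under it one key for each argument. step_arm: Moves the arm, as the interface text tells. Scaled input: -1 to 1 covers 0.3 m each way for a shift and 45 degrees each way for a turn. Its arguments: {"type":"object","properties":{"steps":{"type":"array"}},"required":["steps"]}

```bash
ls; mkdir -p pics; cat > h.py <<'E'
from rig import *
import numpy as np, cv2
def K(c):
    f=192/np.tan(np.radians(c["vertical_fov"])/2); return f
def ray(c,px):
    f=K(c); d=(np.array(px,float)-[c["cx"],c["cy"]])/f
    rd=np.hypot(*d); r=rd
    for _ in range(20): r=rd/(1+c["k1"]*r*r)
    d=d*(r/rd if rd>0 else 1)
    T=np.array(c["world_from_camera"]); return T[:3,3],T[:3,:3]@np.array([d[0],d[1],1])
def onz(c,px,z):
    o,d=ray(c,px); return (o+d*(z-o[2])/d[2])
def proj(c,p):
    T=np.linalg.inv(np.array(c["world_from_camera"])); q=T[:3,:3]@np.array(p)+T[:3,3]
    s=q[:2]/q[2]; s=s*(1+c["k1"]*(s@s)); return s*K(c)+[c["cx"],c["cy"]]
def save(c,n,box=None,s=1.5):
    im=c["image"][:,:,::-1]
    if box: im=im[box[1]:box[3],box[0]:box[2]]
    cv2.imwrite("pics/"+n,cv2.resize(im,None,fx=s,fy=s,interpolation=cv2.INTER_CUBIC))
def go(p,yaw=None):
    """print shift (tool units) and turn to reach world TCP p"""
    s=read_state(); R=np.array(s["tcp_rot"]); d=R.T@(np.array(p)-s["position"])
    out=d/0.3
    print("shift units",out.round(4), "mm",(d*1000).round(1))
    if yaw is not None:
        cur=np.arctan2(R[1,1],R[0,1]); e=(np.radians(yaw)-cur+np.pi/2)%np.pi-np.pi/2
        print("tool z turn units",round(-np.degrees(e)/45,4),"cur y-axis yaw",np.degrees(cur).round(2))
E
python3 - <<'E'
from h import *
import pickle
for n in("top","side"):
    c=capture(n); save(c,n+"0.png"); pickle.dump(c,open(n+"0.pkl","wb"))
    print(n,c["vertical_fov"],c["cx"],c["cy"],c["k1"],np.array(c["world_from_camera"]).round(3).tolist())
s=read_state(); print(s)
E
```

```text
pics
top 51.104256811607506 252.51261556248954 191.59020955145323 -0.13873778707911102 [[-0.001, -0.998, 0.062, 0.49], [-1.0, 0.0, -0.008, -0.009], [0.008, -0.062, -0.998, 1.424], [0.0, 0.0, 0.0, 1.0]]
side 47.55999669106518 255.446979630794 191.89094316108455 -0.1497872871534861 [[0.818, -0.28, 0.502, -0.261], [-0.575, -0.432, 0.695, -1.163], [0.022, -0.857, -0.514, 0.945], [0.0, 0.0, 0.0, 1.0]]
{'time_s': 0.1, 'joint_positions': array([ 6.55174529e+01,  3.02738100e+01,  8.21499556e+01, -1.16014487e-03,
        6.76889742e+01, -1.02259428e+01]), 'qvel': array([-0.00404195, -0.09543986, -0.15692499, -0.04790506, -0.04725465,
        0.01813892]), 'tau': array([ 1.00063352e-05, -4.40983522e+01, -1.77151823e+01,  6.35242439e-02,
        5.33103780e-02, -4.55769464e-05]), 'position': array([0.15361767, 0.6051896 , 0.24666255]), 'tcp_rot': array([[-9.69204295e-01,  2.46256769e-01, -7.98389843e-04],
       [ 2.46257841e-01,  9.69202683e-01, -1.79852388e-03],
       [ 3.30902897e-04, -1.93974683e-03, -9.99998064e-01]]), 'force': array([ 0.72648148, -0.14494873, -0.15904393]), 'moment': array([ 0.02969406,  0.02141724, -0.0058683 ]), 'grasp_force': 0.0, 'opening': 0.9984488457289702}
```

View pics/top0.png

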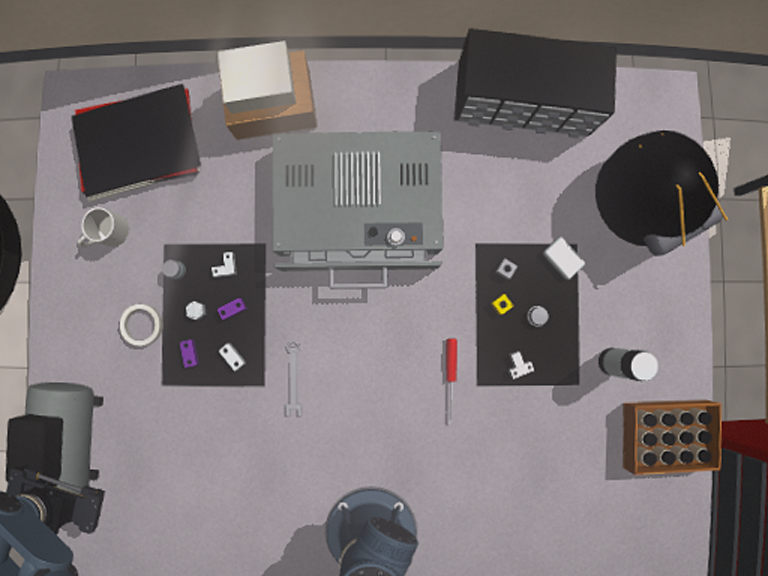

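View pics/side0.png

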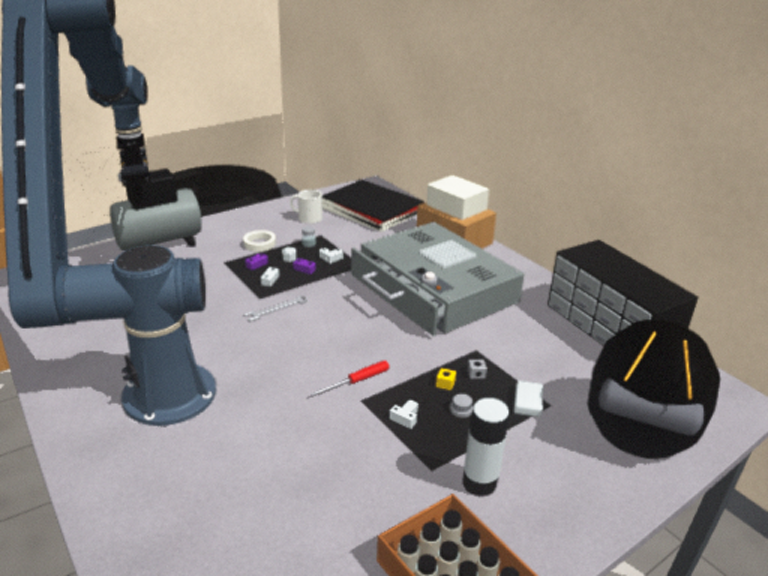

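```bash
python3 - <<'E'
from h import *
import pickle
c=pickle.load(open("top0.pkl","rb"))
im=c["image"][:,:,::-1]
a=cv2.resize(im[155:260,105:180],None,fx=5,fy=5,interpolation=cv2.INTER_CUBIC)
b=cv2.resize(im[155:260,315:390],None,fx=5,fy=5,interpolation=cv2.INTER_CUBIC)
cv2.imwrite("pics/c1.png",np.hstack([a,b]))
cv2.imwrite("pics/c2.png",cv2.resize(im[135:205,170:305],None,fx=5.5,fy=5.5,interpolation=cv2.INTER_CUBIC))
E
```

```text
(no output)
```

View pics/c1.png

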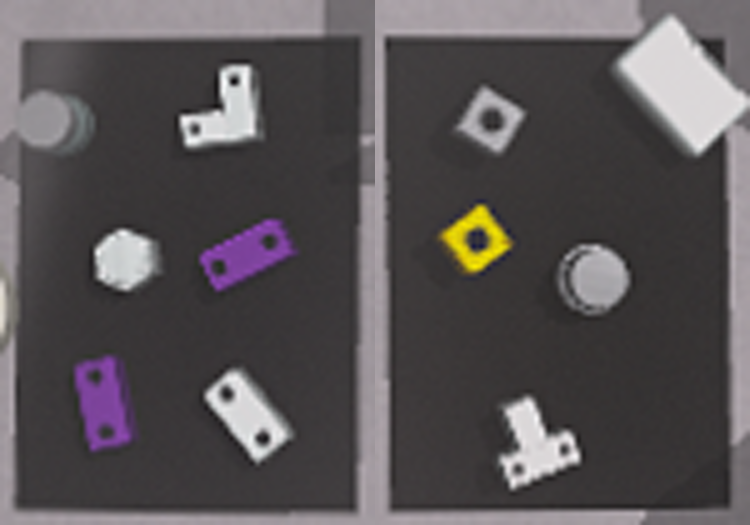

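View pics/c2.png

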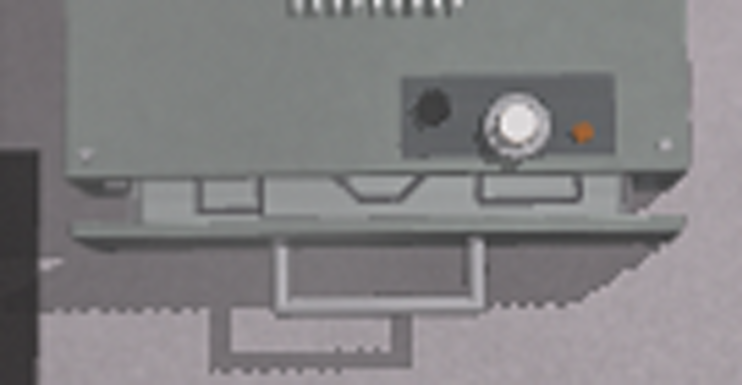

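```bash
cat >> h.py <<'E'
def parts(c,thr=165,minA=40):
    """top-face blobs on the mats"""
    im=c["image"]; g=cv2.resize(im,None,fx=4,fy=4,interpolation=cv2.INTER_CUBIC)
    m=(g.min(2)>thr).astype(np.uint8)
    n,l,st,ce=cv2.connectedComponentsWithStats(m); out=[]
    for i in range(1,n):
        if minA*16<st[i,4]<800*16:
            out.append((l==i))
    return out
def tops(c,mask,z):
    cs,_=cv2.findContours(mask.astype(np.uint8),cv2.RETR_EXTERNAL,cv2.CHAIN_APPROX_NONE)
    k=max(cs,key=cv2.contourArea)[:,0,:]
    return np.array([onz(c,((p+.5)/4-.5),z)[:2] for p in k])
E
python3 - <<'E'
from h import *
import pickle
c=pickle.load(open("top0.pkl","rb"))
def P(crop,k,o,z): return (onz(c,np.array(crop)/k+o-.5+.0,z)*1000).round(1)
for p in [(280,303),(382,305),(485,306)]: print("handle",P(p,5.5,[170,135],.075))
for p in [(70,232),(685,225)]: print("panel",P(p,5.5,[170,135],.098))
for p in [(65,180),(687,172)]: print("case",P(p,5.5,[170,135],.100))
print("btn",P((518,122),5.5,[170,135],.122))
g=c["image"]
for m in parts(c,140):
    ys,xs=np.where(m); 
    if not(155<ys.mean()/4<260 and (105<xs.mean()/4<180 or 315<xs.mean()/4<390)):continue
    t=tops(c,m,.028); r=cv2.minAreaRect((t*1000).astype(np.float32))
    print([round(v,1) for v in (*r[0],*r[1],r[2])], xs.mean()/4,ys.mean()/4)
E
```

```text
handle [581.   88.1  75. ]
handle [579.7  25.6  75. ]
handle [579.1 -37.4  75. ]
panel [622.5 213.9  98. ]
panel [ 626.6 -158.    98. ]
case [653.9 217.  100. ]
case [ 658.6 -159.3  100. ]
btn [685.6 -56.3 122. ]
[633.4, 347.7, 53.0, 54.3, 8.2] 150.12447405329593 177.39703132304814
[623.0, -320.8, 34.1, 33.7, 58.1] 338.2120038722168 178.9380445304937
[524.9, 412.7, 42.6, 39.4, 67.1] 129.69963920625375 206.7949488875526
[512.6, -396.6, 38.3, 40.6, 72.2] 359.7779777486911 210.2979384816754
[416.9, 323.8, 61.8, 31.3, 39.5] 154.34402298850574 237.90310344827586
[399.7, -347.3, 55.3, 54.5, 21.8] 346.9282760121898 244.03907270352633
```

>>> step_arm:
  steps:
    - [-0.86, -0.676, 0, 0, 0, -0.33, 1]
    - [-0.86, -0.676, 0, 0, 0, -0.33, 1]
    - [-0.86, -0.676, 0, 0, 0, -0.33, 1]
    - [-0.86, -0.676, 0, 0, 0, -0.33, 1]
    - [-0.86, -0.676, 0, 0, 0, -0.33, 1]
    - [-0.86, -0.676, 0, 0, 0, -0.33, 1]
    - [-0.86, -0.676, 0, 0, 0, -0.33, 1]
    - [-0.86, -0.676, 0, 0, 0, -0.33, 1]

```text
time_s: 0.77
position: [0.3547, 0.3437, 0.2473]
tcp_rot: [[-1.0, -0.01, -0.0], [-0.01, 1.0, -0.0], [0.0, -0.0, -1.0]]
force: [1.0, 0.6, -0.5]
opening: 0.48
grasp_force: 0.0
```

```bash
python3 -c "
from h import *
s=read_state();print(s['time_s'],s['position'],s['opening']);go([.603,.0255,.2],90.5)"
```

```text
0.7667 [0.35465402 0.34366173 0.2473408 ] 0.48037808005173105
shift units [-0.8168 -1.069   0.1579] mm [-245.  -320.7   47.4]
tool z turn units 0.0022 cur y-axis yaw 90.6
```

>>> step_arm:
  steps:
    - [-0.815, -1, 0.1, 0, 0, 0, 1]
    - [-0.815, -1, 0.1, 0, 0, 0, 1]
    - [-0.815, -1, 0.1, 0, 0, 0, 1]
    - [-0.815, -1, 0.1, 0, 0, 0, 1]
    - [-0.815, -1, 0.1, 0, 0, 0, 1]
    - [-0.815, -1, 0.1, 0, 0, 0, 1]
    - [-0.815, -1, 0.1, 0, 0, 0, 1]
    - [-0.815, -1, 0.1, 0, 0, 0, 1]

```text
time_s: 1.43
position: [0.5673, 0.0883, 0.2213]
tcp_rot: [[-1.0, -0.01, -0.001], [-0.01, 1.0, 0.0], [0.001, 0.0, -1.0]]
force: [1.0, 0.2, 0.7]
opening: 0.009
grasp_force: 0.0
```

>>> step_arm:
  steps:
    - [0, 0, 0, 0, 0, 0, 1]
    - [0, 0, 0, 0, 0, 0, 1]

```text
time_s: 1.6
position: [0.5677, 0.0881, 0.221]
tcp_rot: [[-1.0, -0.006, -0.001], [-0.006, 1.0, 0.0], [0.001, 0.0, -1.0]]
force: [0.3, -0.4, 0.6]
opening: 0.002
grasp_force: 0.0
```

```bash
python3 -c "
from h import *
s=read_state();print(s['time_s'],s['position'],s['opening']);go([.603,.0255,.08],90.5)"
```

```text
1.6 [0.56769579 0.08810162 0.22095629] 0.002285381705368357
shift units [-0.1168 -0.2095  0.4697] mm [-35.  -62.8 140.9]
tool z turn units -0.0032 cur y-axis yaw 90.36
```

>>> step_arm:
  steps:
    - [-0.117, -0.21, 0.1, 0, 0, 0, 1]
    - [-0.117, -0.21, 0.1, 0, 0, 0, 1]
    - [-0.117, -0.21, 0.2, 0, 0, 0, 1]
    - [-0.117, -0.21, 0.3, 0, 0, 0, 1]
    - [-0.117, -0.21, 0.4, 0, 0, 0, 1]
    - [-0.117, -0.21, 0.47, 0, 0, 0, 1]
    - [-0.117, -0.21, 0.47, 0, 0, 0, 1]

```text
time_s: 2.18
position: [0.5976, 0.0295, 0.0763]
tcp_rot: [[-1.0, -0.012, -0.011], [-0.012, 1.0, 0.002], [0.011, 0.002, -1.0]]
force: [-1.0, -0.4, -0.1]
opening: 0.006
grasp_force: 0.0
```

>>> step_arm:
  steps:
    - [0.06, 0, 0, 0, 0, 0, 1]
    - [0.12, 0, 0, 0, 0, 0, 1]
    - [0.18, 0, 0, 0, 0, 0, 1]
    - [0.24, 0, 0, 0, 0, 0, 1]
    - [0.3, 0, 0, 0, 0, 0, 1]
    - [0.36, 0, 0, 0, 0, 0, 1]
    - [0.42, 0, 0, 0, 0, 0, 1]
    - [0.46, 0, 0, 0, 0, 0, 1]

```text
time_s: 2.85
position: [0.466, 0.0268, 0.0826]
tcp_rot: [[-1.0, -0.011, 0.008], [-0.011, 1.0, -0.001], [-0.008, -0.001, -1.0]]
force: [7.0, 2.2, -3.5]
opening: 0.004
grasp_force: 4.0
```

>>> step_arm:
  steps:
    - [0.03, 0, 0, 0, 0, 0, 1]
    - [0.06, 0, 0, 0, 0, 0, 1]
    - [0.08, 0, 0, 0, 0, 0, 1]
    - [0.08, 0, 0, 0, 0, 0, 1]

```text
time_s: 3.18
position: [0.4409, 0.0265, 0.0822]
tcp_rot: [[-1.0, -0.011, 0.003], [-0.011, 1.0, -0.001], [-0.003, -0.001, -1.0]]
force: [1.2, -0.3, 0.3]
opening: 0.006
grasp_force: 0.7
```

>>> step_arm:
  steps:
    - [0.02, 0, 0, 0, 0, 0, 1]
    - [0.03, 0, 0, 0, 0, 0, 1]
    - [0.03, 0, 0, 0, 0, 0, 1]

```text
time_s: 3.43
position: [0.4403, 0.0258, 0.0824]
tcp_rot: [[-1.0, -0.007, 0.02], [-0.007, 1.0, -0.001], [-0.02, -0.001, -1.0]]
force: [13.9, 9.2, -1.4]
opening: 0.004
grasp_force: 6.8
```

>>> step_arm:
  steps:
    - [-0.05, 0, 0, 0, 0, 0, 1]
    - [-0.05, 0, -0.1, 0, 0, 0, 1]
    - [-0.05, 0, -0.2, 0, 0, 0, 0]
    - [-0.05, 0, -0.35, 0, 0, 0, 0]
    - [-0.05, 0, -0.5, 0, 0, 0, -0.2]
    - [-0.05, 0.1, -0.5, 0, 0, 0, -0.2]
    - [-0.05, 0.25, -0.5, 0, 0, 0, -0.2]
    - [-0.05, 0.35, -0.5, 0, 0, 0, -0.2]

```text
time_s: 4.1
position: [0.4448, 0.1325, 0.2326]
tcp_rot: [[-1.0, -0.009, 0.002], [-0.009, 1.0, 0.001], [-0.002, 0.001, -1.0]]
force: [-0.1, -0.2, 0.3]
opening: 0.377
grasp_force: 0.0
```

>>> step_arm:
  steps:
    - [0, 0.15, 0, 0, 0, 0, -0.2]
    - [0, 0.3, 0, 0, 0, 0, -0.2]
    - [0, 0.4, 0, 0, 0, 0, -0.2]
    - [0, 0.5, 0, 0, 0, 0, -0.2]
    - [0, 0.6, 0, 0, 0, 0, -0.2]
    - [0, 0.6, 0, 0, 0, 0, -0.2]
    - [0, 0.6, 0, 0, 0, 0, -0.2]

```text
time_s: 4.68
position: [0.4419, 0.3121, 0.2307]
tcp_rot: [[-1.0, -0.014, -0.002], [-0.014, 1.0, -0.001], [0.002, -0.001, -1.0]]
force: [-0.5, -0.6, -0.2]
opening: 0.597
grasp_force: 0.0
```

```bash
python3 - <<'E'
from h import *
import pickle
s=read_state();print(s['time_s'],s['position'],s['opening'])
c=capture("top"); pickle.dump(c,open("top1.pkl","wb"))
save(c,"t1.png",(160,100,380,270),3.5)
E
```

```text
4.6833 [0.44194315 0.31214883 0.2306587 ] 0.5973399014335717
```

View pics/t1.png

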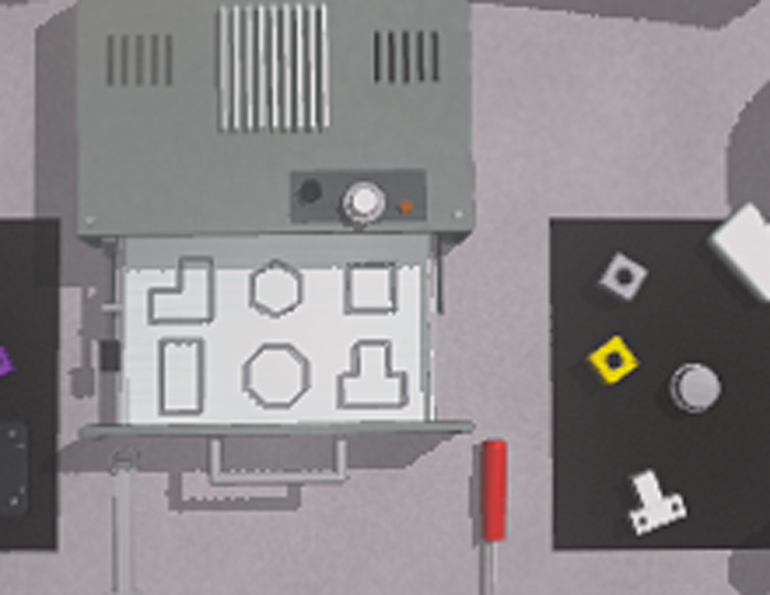

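```bash
python3 - <<'E'
from h import *
import pickle
c=pickle.load(open("top1.pkl","rb")); im=c["image"]
k=4; x0,y0=190,168; x1,y1=286,222
g=cv2.resize(im,None,fx=k,fy=k,interpolation=cv2.INTER_CUBIC).min(2)
sub=np.full_like(g,0); box=(slice(y0*k,y1*k),slice(x0*k,x1*k))
m=np.zeros_like(g); m[box]=(g[box]<190)
n,l,st,ce=cv2.connectedComponentsWithStats(m)
R=[];
for i in range(1,n):
    if 30*16<st[i,4]<400*16 and 10*k<st[i,2]<24*k and 10*k<st[i,3]<24*k:
        t=tops(c,l==i,.034)*1000; r=cv2.minAreaRect(t.astype(np.float32)); lo,hi=t.min(0),t.max(0)
        print(((lo+hi)/2).round(1),(hi-lo).round(1),np.round(r[0]+r[1]+(r[2],),1)); R.append((lo+hi)/2)
R=np.array(R)
# rigid grid fit
ref=R.mean(0); L=np.array([[ -43 if p[0]<ref[0] else 43, 95*np.round((p[1]-ref[1])/95)] for p in R])
H=L-L.mean(0);D=R-R.mean(0); th=np.arctan2((H[:,0]*D[:,1]-H[:,1]*D[:,0]).sum(),(H*D).sum())
Ro=np.array([[np.cos(th),-np.sin(th)],[np.sin(th),np.cos(th)]]); t0=(R-L@Ro.T).mean(0)
print("yaw",np.degrees(th),"c",t0,"res",(R-L@Ro.T-t0).round(1).tolist())
for nm,p in dict(elbow=(43,95),hex=(43,0),block=(43,-95),clamp=(-43,95),cap=(-43,0),tee=(-43,-95)).items(): print(nm,(Ro@p+t0).round(1))
def P(p,z): return (onz(c,np.array(p)/3.5+[160,100]-.5,z)*1000).round(1)
print("handle",P((216,477),.075),P((281,478),.075),P((345,477),.075),"pad",P((109,355),.06),"btn",P((364,201),.122),"panel",P((82,432),.098),P((472,428),.098))
E
```

```text
[522.9 122.2] [77.9 47.1] [5.230e+02 1.221e+02 7.800e+01 4.690e+01 2.000e-01]
[525. -67.] [68.4 71.8] [525.  -67.   71.8  68.4  89.9]
[523.4  28.2] [64.9 68.4] [523.   28.5  64.6  67.8  46.7]
yaw -23.747909939746254 c [536.89565688  22.01601148] res [[-12.9, -4.1], [-13.0, 15.3], [25.8, -11.2]]
elbow [614.5  91.7]
hex [576.3   4.7]
block [538.  -82.3]
clamp [535.8 126.3]
cap [497.5  39.3]
tee [459.3 -47.6]
handle [425.9  84.9  75. ] [425.   22.7  75. ] [425.9 -38.5  75. ] pad [543.3 190.5  60. ] btn [684.8 -55.7 122. ] panel [469.1 210.1  98. ] [ 472.8 -158.    98. ]
```

```bash
cat >> h.py <<'E'
N=dict(elbow=(.6088,.1233),hex=(.6098,.0287),block=(.6108,-.0662),clamp=(.5228,.1225),cap=(.5238,.0278),tee=(.5248,-.067))
def find(c=None):
    c=c or capture("top"); out=[]
    for m in parts(c,140):
        ys,xs=np.where(m)
        u,v=xs.mean()/4,ys.mean()/4
        if not(155<v<262 and (100<u<182 or 315<u<392)):continue
        t=tops(c,m,.028); r=cv2.minAreaRect((t*1000).astype(np.float32))
        print([round(x,1) for x in (*r[0],*r[1],r[2])])
def st():
    s=read_state();print(round(s['time_s'],2),s['position'].round(4),"open mm",round(s['opening']*87,1),"gf",round(s['grasp_force'],1),s['force'].round(1))
E
python3 -c "
from h import *
st();go([.417,.324,.08],129.5);find()"
```

```text
4.73 [0.4421 0.311  0.2306] open mm 52.0 gf 0.0 [ 0.3 -0.1 -0.1]
shift units [0.0819 0.0451 0.502 ] mm [ 24.6  13.5 150.6]
tool z turn units -0.8619 cur y-axis yaw 90.71
[633.6, 347.6, 53.0, 54.6, 7.4]
[623.1, -320.6, 34.6, 34.3, 57.6]
[533.2, 224.3, 157.9, 37.6, 0.2]
[524.9, 412.6, 42.8, 39.4, 67.5]
[512.4, -396.8, 38.7, 40.8, 72.2]
[399.8, -347.1, 55.6, 54.8, 21.8]
```

>>> step_arm:
  steps:
    - [0.082, 0.045, 0.1, 0, 0, -0.862, -0.2]
    - [0.082, 0.045, 0.2, 0, 0, -0.862, -0.2]
    - [0.082, 0.045, 0.3, 0, 0, -0.862, -0.2]
    - [0.082, 0.045, 0.4, 0, 0, -0.862, -0.2]
    - [0.082, 0.045, 0.4, 0, 0, -0.862, -0.2]
    - [0.082, 0.045, 0.4, 0, 0, -0.862, -0.2]
    - [0.082, 0.045, 0.5, 0, 0, -0.862, -0.2]
    - [0.082, 0.045, 0.5, 0, 0, -0.862, -0.2]

```text
time_s: 5.45
position: [0.4167, 0.3216, 0.0778]
tcp_rot: [[-0.774, -0.633, -0.007], [-0.633, 0.774, -0.004], [0.008, 0.002, -1.0]]
force: [-0.8, -1.1, 0.3]
opening: 0.596
grasp_force: 0.0
```

```bash
python3 -c "
from h import *
st();go([.417,.324,.034],129.5)
c=capture('side');save(c,'s1.png',(120,120,300,240),4)"
```

```text
5.45 [0.4167 0.3216 0.0778] open mm 51.8 gf 0.0 [-0.8 -1.1  0.3]
shift units [-0.0071  0.0054  0.1459] mm [-2.1  1.6 43.8]
tool z turn units -0.0055 cur y-axis yaw 129.25
```

View pics/s1.png

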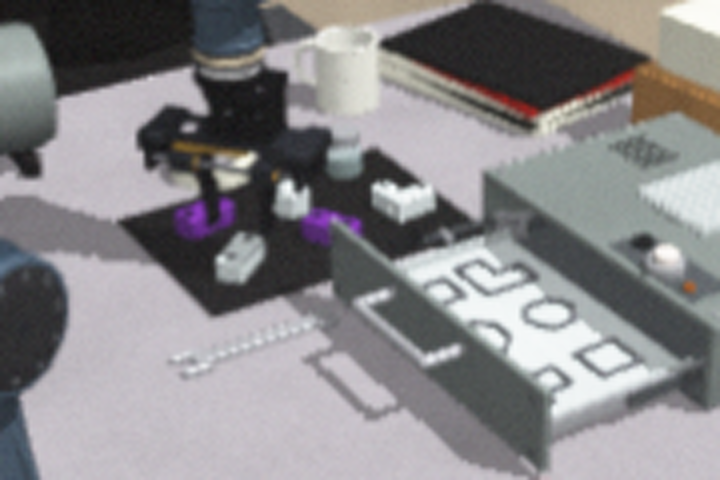

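>>> step_arm:
  steps:
    - [-0.006, 0.005, 0.07, 0, 0, 0, -0.2]
    - [-0.006, 0.005, 0.146, 0, 0, 0, -0.2]
    - [-0.006, 0.005, 0.146, 0, 0, 0, -0.2]
    - [-0.006, 0.005, 0.146, 0, 0, 0, 1]
    - [-0.006, 0.005, 0.146, 0, 0, 0, 1]
    - [-0.006, 0.005, 0.146, 0, 0, 0, 1]
    - [-0.006, 0.005, 0.146, 0, 0, 0, 1]
    - [-0.006, 0.005, 0.146, 0, 0, 0, 1]

```text
time_s: 6.17
position: [0.4196, 0.3269, 0.0383]
tcp_rot: [[-0.773, -0.634, 0.002], [-0.634, 0.773, 0.001], [-0.002, -0.0, -1.0]]
force: [-0.5, 0.4, 5.1]
opening: 0.339
grasp_force: 30.0
```

>>> step_arm:
  steps:
    - [0, 0, 0, 0, 0, 0, 1]
    - [0, 0, -0.1, 0, 0, 0, 1]
    - [0, 0, -0.2, 0, 0, 0, 1]
    - [0, 0, -0.3, 0, 0, 0, 1]
    - [0, 0, -0.4, 0, 0, 0, 1]
    - [0, 0, -0.5, 0, 0, 0, 1]

```text
time_s: 6.67
position: [0.4184, 0.3262, 0.1884]
tcp_rot: [[-0.773, -0.635, -0.001], [-0.635, 0.773, -0.0], [0.001, 0.0, -1.0]]
force: [0.0, -0.7, -1.9]
opening: 0.339
grasp_force: 30.0
```

```bash
python3 -c "
from h import *
st();go([*N['clamp'],.14],90.6)"
```

```text
6.67 [0.4184 0.3262 0.1884] open mm 29.4 gf 30.0 [ 0.  -0.7 -1.9]
shift units [ 0.162  -0.7455  0.1614] mm [  48.6 -223.7   48.4]
tool z turn units 0.8621 cur y-axis yaw 129.4
```

>>> step_arm:
  steps:
    - [0.162, -0.746, 0, 0, 0, 0.862, 1]
    - [0.162, -0.746, 0, 0, 0, 0.862, 1]
    - [0.162, -0.746, 0, 0, 0, 0.862, 1]
    - [0.162, -0.746, 0, 0, 0, 0.862, 1]
    - [0.162, -0.746, 0, 0, 0, 0.862, 1]
    - [0.162, -0.746, 0, 0, 0, 0.862, 1]
    - [0.162, -0.746, 0, 0, 0, 0.862, 1]
    - [0.162, -0.746, 0, 0, 0, 0.862, 1]

```text
time_s: 7.33
position: [0.5236, 0.1215, 0.1869]
tcp_rot: [[-1.0, -0.008, -0.001], [-0.008, 1.0, 0.0], [0.001, 0.0, -1.0]]
force: [-0.5, 0.7, -2.2]
opening: 0.339
grasp_force: 30.0
```

>>> step_arm:
  steps:
    - [0, 0, 0.15, 0, 0, 0, 1]
    - [0, 0, 0.25, 0, 0, 0, 1]
    - [0, 0, 0.25, 0, 0, 0, 1]
    - [0, 0, 0.25, 0, 0, 0, 1]

```text
time_s: 7.67
position: [0.521, 0.1238, 0.1107]
tcp_rot: [[-1.0, -0.012, -0.006], [-0.012, 1.0, 0.0], [0.006, 0.0, -1.0]]
force: [0.1, -0.3, -1.3]
opening: 0.34
grasp_force: 30.0
```

```bash
python3 -c "
from h import *
st();go([*N['clamp'],.067],90.6)"
```

```text
7.67 [0.521  0.1238 0.1107] open mm 29.6 gf 30.0 [ 0.1 -0.3 -1.3]
shift units [-0.0068 -0.0045  0.1455] mm [-2.  -1.4 43.7]
tool z turn units 0.0026 cur y-axis yaw 90.72
```

>>> step_arm:
  steps:
    - [-0.004, -0.002, 0.07, 0, 0, 0, 1]
    - [-0.004, -0.002, 0.11, 0, 0, 0, 1]
    - [-0.004, -0.002, 0.11, 0, 0, 0, 1]
    - [-0.004, -0.002, 0.11, 0, 0, 0, 1]
    - [-0.004, -0.002, 0.11, 0, 0, 0, 1]

```text
time_s: 8.08
position: [0.5258, 0.1227, 0.081]
tcp_rot: [[-1.0, -0.011, 0.003], [-0.011, 1.0, 0.0], [-0.003, 0.0, -1.0]]
force: [-0.2, -0.8, -1.7]
opening: 0.343
grasp_force: 30.0
```

```bash
python3 -c "
from h import *
st();go([*N['clamp'],.067],90.6)
c=capture('side');save(c,'s2.png',(185,130,305,245),5);st()"
```

```text
8.08 [0.5258 0.1227 0.081 ] open mm 29.8 gf 30.0 [-0.2 -0.8 -1.7]
shift units [ 0.0103 -0.0005  0.0465] mm [ 3.1 -0.1 14. ]
tool z turn units 0.0011 cur y-axis yaw 90.65
8.13 [0.5259 0.1225 0.0809] open mm 29.1 gf 30.0 [-0.3  0.3 -1.1]
```

View pics/s2.png

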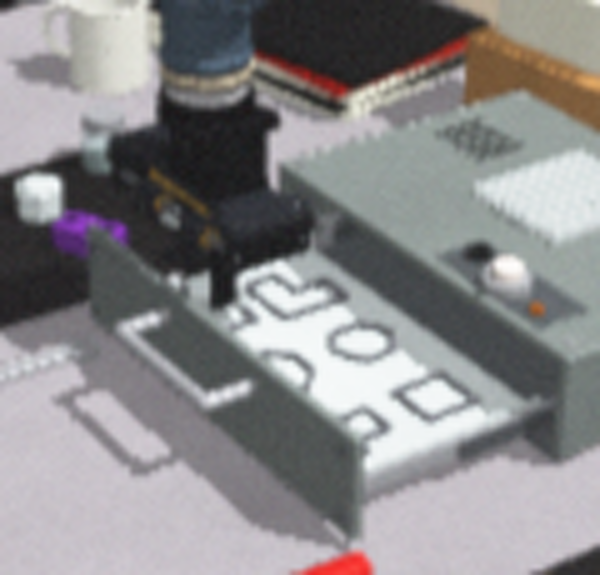

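>>> step_arm:
  steps:
    - [0, 0, 0.02, 0, 0, 0, 1]
    - [0, 0, 0.042, 0, 0, 0, 1]
    - [0, 0, 0.042, 0, 0, 0, 1]
    - [0, 0, 0.042, 0, 0, 0, 1]

```text
time_s: 8.47
position: [0.5262, 0.1223, 0.0672]
tcp_rot: [[-1.0, -0.01, 0.003], [-0.01, 1.0, 0.0], [-0.003, 0.0, -1.0]]
force: [0.9, -0.0, 5.4]
opening: 0.344
grasp_force: 30.0
```

```bash
python3 -c "
from h import *
st()"
```

```text
8.47 [0.5262 0.1223 0.0672] open mm 29.9 gf 30.0 [ 0.9 -0.   5.4]
```

>>> step_arm:
  steps:
    - [0, 0, 0, 0, 0, 0, -0.05]
    - [0, 0, 0, 0, 0, 0, -0.05]
    - [0, 0, 0, 0, 0, 0, -0.05]
    - [0, 0, -0.1, 0, 0, 0, -0.05]
    - [0, 0, -0.2, 0, 0, 0, -0.2]
    - [0, 0, -0.35, 0, 0, 0, -0.2]
    - [0, 0, -0.45, 0, 0, 0, -0.2]
    - [0, 0, -0.45, 0, 0, 0, -0.2]

```text
time_s: 9.13
position: [0.5287, 0.1223, 0.2076]
tcp_rot: [[-1.0, -0.011, 0.013], [-0.011, 1.0, 0.0], [-0.013, 0.0, -1.0]]
force: [0.7, -0.5, -0.5]
opening: 0.599
grasp_force: 0.0
```

```bash
python3 -c "
from h import *
st();find();a=np.radians(7.8);g=np.array([633.5,347.6])/1000+np.array([[np.cos(a),-np.sin(a)],[np.sin(a),np.cos(a)]])@[.012,-.015];print(g);go([*g,.1],97.8)"
```

```text
9.13 [0.5287 0.1223 0.2076] open mm 52.1 gf 0.0 [ 0.7 -0.5 -0.5]
[633.7, 347.4, 53.3, 55.0, 7.2]
[623.1, -320.6, 34.7, 34.3, 58.1]
[524.8, 412.1, 41.9, 40.6, 7.8]
[512.5, -396.8, 39.2, 41.1, 72.2]
[399.8, -347.2, 55.8, 54.9, 21.3]
[0.64742471 0.33436737]
shift units [-0.4053  0.703   0.3531] mm [-121.6  210.9  105.9]
tool z turn units -0.16 cur y-axis yaw 90.6
```

>>> step_arm:
  steps:
    - [-0.405, 0.703, 0, 0, 0, -0.16, -0.2]
    - [-0.405, 0.703, 0, 0, 0, -0.16, -0.2]
    - [-0.405, 0.703, 0, 0, 0, -0.16, -0.2]
    - [-0.405, 0.703, 0, 0, 0, -0.16, -0.2]
    - [-0.405, 0.703, 0, 0, 0, -0.16, -0.2]
    - [-0.405, 0.703, 0.15, 0, 0, -0.16, -0.2]
    - [-0.405, 0.703, 0.3, 0, 0, -0.16, -0.2]
    - [-0.405, 0.703, 0.36, 0, 0, -0.16, -0.2]

```text
time_s: 9.85
position: [0.6434, 0.3362, 0.0894]
tcp_rot: [[-0.99, -0.138, -0.002], [-0.138, 0.99, -0.0], [0.002, -0.0, -1.0]]
force: [-0.3, -0.1, -1.1]
opening: 0.604
grasp_force: 0.0
```

>>> step_arm:
  steps:
    - [0, 0, 0, 0, 0, 0, -0.2]
    - [0, 0, 0, 0, 0, 0, -0.2]
    - [0, 0, 0, 0, 0, 0, -0.2]

```text
time_s: 10.1
position: [0.6445, 0.334, 0.0939]
tcp_rot: [[-0.991, -0.135, 0.0], [-0.135, 0.991, 0.0], [-0.0, 0.0, -1.0]]
force: [0.1, -0.4, 0.9]
opening: 0.597
grasp_force: 0.0
```

```bash
python3 -c "
from h import *
st();go([.6474,.3344,.035],97.4)"
```

```text
10.1 [0.6445 0.334  0.0939] open mm 51.9 gf 0.0 [ 0.1 -0.4  0.9]
shift units [-0.0097 -0.      0.1963] mm [-2.9 -0.  58.9]
tool z turn units 0.0082 cur y-axis yaw 97.77
```

>>> step_arm:
  steps:
    - [-0.01, 0, 0.1, 0, 0, 0.008, -0.2]
    - [-0.01, 0, 0.196, 0, 0, 0.008, -0.2]
    - [-0.01, 0, 0.196, 0, 0, 0.008, -0.2]
    - [-0.01, 0, 0.196, 0, 0, 0.008, -0.2]
    - [-0.01, 0, 0.196, 0, 0, 0.008, 1]
    - [-0.01, 0, 0.196, 0, 0, 0.008, 1]
    - [-0.01, 0, 0.196, 0, 0, 0.008, 1]
    - [-0.01, 0, 0.196, 0, 0, 0.008, 1]

```text
time_s: 10.77
position: [0.6481, 0.335, 0.0367]
tcp_rot: [[-0.992, -0.129, 0.003], [-0.129, 0.992, 0.001], [-0.003, 0.001, -1.0]]
force: [-0.1, 0.1, 0.3]
opening: 0.383
grasp_force: 0.0
```

>>> step_arm:
  steps:
    - [0, 0, 0, 0, 0, 0, 1]
    - [0, 0, 0, 0, 0, 0, 1]
    - [0, 0, 0, 0, 0, 0, 1]

```text
time_s: 11.02
position: [0.6473, 0.335, 0.0354]
tcp_rot: [[-0.992, -0.129, 0.001], [-0.129, 0.992, 0.001], [-0.001, 0.0, -1.0]]
force: [-0.1, -0.5, 4.5]
opening: 0.251
grasp_force: 29.9
```

>>> step_arm:
  steps:
    - [0, 0, -0.1, 0, 0, 0, 1]
    - [0, 0, -0.2, 0, 0, 0, 1]
    - [0, 0, -0.3, 0, 0, 0, 1]
    - [0, 0, -0.4, 0, 0, 0, 1]
    - [0, 0, -0.5, 0, 0, 0, 1]
    - [0, 0, -0.5, 0, 0, 0, 1]
    - [0, 0, -0.5, 0, 0, 0, 1]

```text
time_s: 11.6
position: [0.6481, 0.335, 0.1867]
tcp_rot: [[-0.992, -0.13, 0.004], [-0.13, 0.992, 0.001], [-0.004, 0.001, -1.0]]
force: [0.5, 0.3, -1.2]
opening: 0.251
grasp_force: 29.9
```

```bash
python3 -c "
from h import *
st();a=np.radians(.6);g=np.array(N['elbow'])+np.array([[np.cos(a),-np.sin(a)],[np.sin(a),np.cos(a)]])@[.012,-.015];print(g);go([*g,.1],90.6)"
```

```text
11.6 [0.6481 0.335  0.1867] open mm 21.8 gf 29.9 [ 0.5  0.3 -1.2]
[0.62095642 0.10842648]
shift units [ 0.1888 -0.7375  0.2877] mm [  56.6 -221.3   86.3]
tool z turn units 0.1521 cur y-axis yaw 97.44
```

>>> step_arm:
  steps:
    - [0.189, -0.738, 0, 0, 0, 0.152, 1]
    - [0.189, -0.738, 0, 0, 0, 0.152, 1]
    - [0.189, -0.738, 0, 0, 0, 0.152, 1]
    - [0.189, -0.738, 0, 0, 0, 0.152, 1]
    - [0.189, -0.738, 0, 0, 0, 0.152, 1]
    - [0.189, -0.738, 0.1, 0, 0, 0.152, 1]
    - [0.189, -0.738, 0.2, 0, 0, 0.152, 1]
    - [0.189, -0.738, 0.28, 0, 0, 0.152, 1]

```text
time_s: 12.27
position: [0.6171, 0.1055, 0.097]
tcp_rot: [[-1.0, -0.007, -0.005], [-0.007, 1.0, -0.0], [0.005, -0.0, -1.0]]
force: [-1.2, 0.9, -2.0]
opening: 0.248
grasp_force: 29.9
```

>>> step_arm:
  steps:
    - [0, 0, 0.06, 0, 0, 0, 1]
    - [0, 0, 0.06, 0, 0, 0, 1]
    - [0, 0, 0.06, 0, 0, 0, 1]
    - [0, 0, 0.06, 0, 0, 0, 1]

```text
time_s: 12.6
position: [0.6194, 0.1079, 0.0823]
tcp_rot: [[-1.0, -0.011, -0.001], [-0.011, 1.0, -0.0], [0.001, -0.0, -1.0]]
force: [-0.5, -0.5, -0.7]
opening: 0.253
grasp_force: 29.9
```

```bash
python3 -c "
from h import *
st();go([.621,.1084,.0655],90.6)"
```

```text
12.6 [0.6194 0.1079 0.0823] open mm 22.0 gf 29.9 [-0.5 -0.5 -0.7]
shift units [-0.0053  0.0015  0.0561] mm [-1.6  0.4 16.8]
tool z turn units 0.0003 cur y-axis yaw 90.61
```

>>> step_arm:
  steps:
    - [-0.004, 0.001, 0.03, 0, 0, 0, 1]
    - [-0.004, 0.001, 0.056, 0, 0, 0, 1]
    - [-0.004, 0.001, 0.056, 0, 0, 0, 1]
    - [-0.004, 0.001, 0.056, 0, 0, 0, 1]
    - [-0.004, 0.001, 0.056, 0, 0, 0, 1]

```text
time_s: 13.02
position: [0.6205, 0.1082, 0.0659]
tcp_rot: [[-1.0, -0.011, -0.0], [-0.011, 1.0, -0.0], [0.0, -0.0, -1.0]]
force: [-0.1, 0.4, -2.0]
opening: 0.247
grasp_force: 29.9
```

>>> step_arm:
  steps:
    - [0, 0, 0.003, 0, 0, 0, 0.1]
    - [0, 0, 0, 0, 0, 0, 0.1]
    - [0, 0, 0, 0, 0, 0, 0.1]
    - [0, 0, -0.1, 0, 0, 0, 0.1]
    - [0, 0, -0.2, 0, 0, 0, 0]
    - [0, 0, -0.35, 0, 0, 0, -0.2]
    - [0, 0.1, -0.4, 0, 0, 0, -0.2]
    - [0, 0.2, -0.4, 0, 0, 0, -0.2]

```text
time_s: 13.68
position: [0.6241, 0.1676, 0.1924]
tcp_rot: [[-1.0, -0.007, 0.012], [-0.007, 1.0, 0.001], [-0.012, 0.001, -1.0]]
force: [1.0, 0.7, -0.4]
opening: 0.585
grasp_force: 0.0
```

>>> step_arm:
  steps:
    - [0.1, 0.4, 0, 0, 0, 0, -0.2]
    - [0.1, 0.4, 0, 0, 0, 0, -0.2]
    - [0.1, 0.4, 0, 0, 0, 0, -0.2]
    - [0.1, 0.4, 0, 0, 0, 0, -0.2]
    - [0.1, 0.4, 0, 0, 0, 0, -0.2]

```text
time_s: 14.1
position: [0.5876, 0.2903, 0.186]
tcp_rot: [[-1.0, -0.015, 0.0], [-0.015, 1.0, 0.0], [-0.0, 0.0, -1.0]]
force: [-0.0, 0.4, -0.0]
opening: 0.601
grasp_force: 0.0
```

```bash
python3 - <<'E'
from h import *
st();c=capture("top");find(c);save(c,"t2.png",(100,130,300,260),4)
from scipy.optimize import minimize_scalar
for m in parts(c,140):
    t=tops(c,m,.028); 
    if abs(t[:,1].mean()-.412)<.03 and abs(t[:,0].mean()-.525)<.05:
        d=t-(t.min(0)+t.max(0))/2; h=np.radians(np.arange(0,60,1))
        w=[sum(np.ptp(d@[np.cos(a+k*np.pi/3),np.sin(a+k*np.pi/3)]) for k in range(3)) for a in h]
        print("flat normal angle",np.argmin(w),min(w)/3,max(w)/3)
E
```

```text
14.1 [0.5876 0.2903 0.186 ] open mm 52.3 gf 0.0 [-0.   0.4 -0. ]
[623.1, -320.6, 34.6, 34.3, 57.6]
[532.7, 224.1, 37.6, 158.8, 90.0]
[529.0, 412.1, 33.8, 39.4, 10.6]
[512.5, -396.8, 38.7, 40.6, 72.2]
[399.8, -347.1, 55.6, 54.8, 21.8]
flat normal angle 37 0.037791541660346546 0.03918329369259644
```

View pics/t2.png

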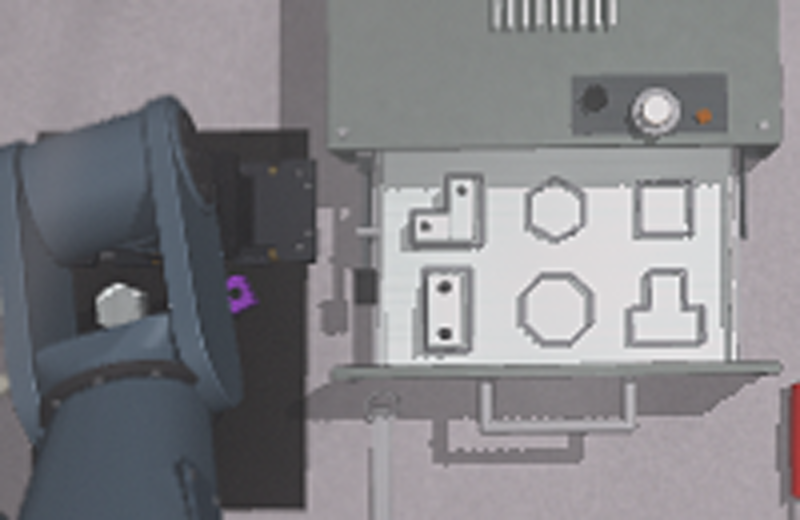

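```bash
python3 - <<'E'
from h import *
import pickle
for f in("top0.pkl",):
  c=pickle.load(open(f,"rb"))
  for m in parts(c,140):
    t=tops(c,m,.028); d=t-(t.min(0)+t.max(0))/2
    if np.hypot(*(t.mean(0)-[.525,.4127]))<.02:
        h=np.radians(np.arange(0,60,1))
        w=[sum(np.ptp(d@[np.cos(a+k*np.pi/3),np.sin(a+k*np.pi/3)]) for k in range(3)) for a in h]
        print("flat normal",np.argmin(w),min(w)/3,max(w)/3,(t.min(0)+t.max(0))/2)
    if t[:,1].mean()>.3 and 0: pass
go([.525,.4127,.1],97)
E
```

```text
flat normal 37 0.039784156674023956 0.04288975726300536 [0.52481553 0.41230253]
shift units [0.2059 0.4165 0.2862] mm [ 61.8 124.9  85.9]
tool z turn units -0.1392 cur y-axis yaw 90.74
```

>>> step_arm:
  steps:
    - [0.206, 0.416, 0, 0, 0, -0.139, -0.15]
    - [0.206, 0.416, 0, 0, 0, -0.139, -0.15]
    - [0.206, 0.416, 0, 0, 0, -0.139, -0.15]
    - [0.206, 0.416, 0, 0, 0, -0.139, -0.15]
    - [0.206, 0.416, 0.1, 0, 0, -0.139, -0.15]
    - [0.206, 0.416, 0.2, 0, 0, -0.139, -0.15]
    - [0.206, 0.416, 0.286, 0, 0, -0.139, -0.15]
    - [0.206, 0.416, 0.286, 0, 0, -0.139, -0.15]

```text
time_s: 14.82
position: [0.5232, 0.4083, 0.0945]
tcp_rot: [[-0.993, -0.118, -0.01], [-0.117, 0.993, -0.006], [0.01, -0.005, -1.0]]
force: [-0.2, -0.6, -0.4]
opening: 0.574
grasp_force: 0.0
```

>>> step_arm:
  steps:
    - [0, 0, 0, 0, 0, 0, -0.15]
    - [0, 0, 0, 0, 0, 0, -0.15]
    - [0, 0, 0, 0, 0, 0, -0.15]

```text
time_s: 15.07
position: [0.5276, 0.412, 0.1022]
tcp_rot: [[-0.993, -0.118, 0.004], [-0.118, 0.993, 0.002], [-0.004, 0.001, -1.0]]
force: [0.1, 0.2, 1.0]
opening: 0.576
grasp_force: 0.0
```

```bash
python3 -c "
from h import *
st();go([.525,.4125,.036],97)"
```

```text
15.07 [0.5276 0.412  0.1022] open mm 50.1 gf 0.0 [0.1 0.2 1. ]
shift units [0.0094 0.0025 0.2207] mm [ 2.8  0.8 66.2]
tool z turn units -0.0048 cur y-axis yaw 96.78
```

>>> step_arm:
  steps:
    - [0.004, 0.001, 0.1, 0, 0, 0, -0.15]
    - [0.004, 0.001, 0.216, 0, 0, 0, -0.15]
    - [0.004, 0.001, 0.216, 0, 0, 0, -0.15]
    - [0.004, 0.001, 0.216, 0, 0, 0, -0.15]
    - [0.004, 0.001, 0.216, 0, 0, 0, 1]
    - [0.004, 0.001, 0.216, 0, 0, 0, 1]
    - [0.004, 0.001, 0.216, 0, 0, 0, 1]
    - [0.004, 0.001, 0.216, 0, 0, 0, 1]

```text
time_s: 15.73
position: [0.5262, 0.4132, 0.0381]
tcp_rot: [[-0.993, -0.119, 0.005], [-0.119, 0.993, 0.003], [-0.005, 0.002, -1.0]]
force: [0.5, 0.7, 6.3]
opening: 0.434
grasp_force: 30.0
```

>>> step_arm:
  steps:
    - [0, 0, 0, 0, 0, 0, 1]
    - [0, 0, 0, 0, 0, 0, 1]
    - [0, 0, 0, 0, 0, 0, 1]

```text
time_s: 15.98
position: [0.5263, 0.4132, 0.0381]
tcp_rot: [[-0.993, -0.119, 0.005], [-0.119, 0.993, 0.003], [-0.005, 0.002, -1.0]]
force: [-0.4, -0.3, 6.7]
opening: 0.431
grasp_force: 30.0
```

>>> step_arm:
  steps:
    - [0, 0, -0.1, 0, 0, 0, 1]
    - [0, 0, -0.2, 0, 0, 0, 1]
    - [0, 0, -0.3, 0, 0, 0, 1]
    - [0, 0, -0.4, 0, 0, 0, 1]
    - [0, 0, -0.5, 0, 0, 0, 1]
    - [0, 0, -0.5, 0, 0, 0, 1]
    - [0, 0, -0.5, 0, 0, 0, 1]
    - [0, 0, -0.5, 0, 0, 0, 1]

```text
time_s: 16.65
position: [0.5237, 0.4117, 0.1849]
tcp_rot: [[-0.993, -0.119, -0.001], [-0.119, 0.993, -0.001], [0.001, -0.001, -1.0]]
force: [0.6, -0.8, -2.4]
opening: 0.428
grasp_force: 30.0
```

```bash
python3 -c "
from h import *
st();go([*N['hex'],.1],90.6)"
```

```text
16.65 [0.5237 0.4117 0.1849] open mm 37.2 gf 30.0 [ 0.6 -0.8 -2.4]
shift units [-0.133  -1.3016  0.2836] mm [ -39.9 -390.5   85.1]
tool z turn units 0.139 cur y-axis yaw 96.86
```

>>> step_arm:
  steps:
    - [-0.1, -1, 0, 0, 0, 0.139, 1]
    - [-0.1, -1, 0, 0, 0, 0.139, 1]
    - [-0.1, -1, 0, 0, 0, 0.139, 1]
    - [-0.1, -1, 0, 0, 0, 0.139, 1]
    - [-0.1, -1, 0, 0, 0, 0.139, 1]
    - [-0.1, -1, 0, 0, 0, 0.139, 1]
    - [-0.1, -1, 0, 0, 0, 0.139, 1]
    - [-0.1, -1, 0, 0, 0, 0.139, 1]

```text
time_s: 17.32
position: [0.5904, 0.1116, 0.1831]
tcp_rot: [[-1.0, -0.006, -0.003], [-0.006, 1.0, -0.003], [0.003, -0.003, -1.0]]
force: [0.0, 1.3, -1.0]
opening: 0.432
grasp_force: 30.0
```

```bash
python3 -c "
from h import *
st();go([.6108,.0287,.085],90.6)"
```

```text
17.32 [0.5904 0.1116 0.1831] open mm 37.5 gf 30.0 [ 0.   1.3 -1. ]
shift units [-0.0673 -0.2759  0.3278] mm [-20.2 -82.8  98.3]
tool z turn units -0.0062 cur y-axis yaw 90.32
```

>>> step_arm:
  steps:
    - [-0.067, -0.276, 0, 0, 0, -0.003, 1]
    - [-0.067, -0.276, 0, 0, 0, -0.003, 1]
    - [-0.067, -0.276, 0.1, 0, 0, -0.003, 1]
    - [-0.067, -0.276, 0.2, 0, 0, -0.003, 1]
    - [-0.067, -0.276, 0.32, 0, 0, -0.003, 1]
    - [-0.067, -0.276, 0.32, 0, 0, -0.003, 1]
    - [-0.067, -0.276, 0.32, 0, 0, -0.003, 1]
    - [-0.067, -0.276, 0.32, 0, 0, -0.003, 1]

```text
time_s: 17.98
position: [0.6112, 0.0356, 0.0895]
tcp_rot: [[-1.0, -0.013, -0.0], [-0.013, 1.0, 0.0], [0.0, 0.0, -1.0]]
force: [-0.1, -0.6, -0.2]
opening: 0.432
grasp_force: 30.0
```

>>> step_arm:
  steps:
    - [0, 0, 0, 0, 0, 0, 1]
    - [0, 0, 0, 0, 0, 0, 1]

```text
time_s: 18.15
position: [0.6125, 0.0354, 0.0916]
tcp_rot: [[-1.0, -0.013, 0.004], [-0.013, 1.0, -0.001], [-0.004, -0.001, -1.0]]
force: [0.2, -0.8, -1.0]
opening: 0.43
grasp_force: 30.0
```

```bash
python3 -c "
from h import *
st();go([.6108,.0287,.068],90.6)"
```

```text
18.15 [0.6125 0.0354 0.0916] open mm 37.4 gf 30.0 [ 0.2 -0.8 -1. ]
shift units [ 0.0063 -0.0224  0.0786] mm [ 1.9 -6.7 23.6]
tool z turn units 0.0038 cur y-axis yaw 90.77
```

>>> step_arm:
  steps:
    - [0.004, -0.0225, 0, 0, 0, 0, 1]
    - [0.004, -0.0225, 0, 0, 0, 0, 1]
    - [0.004, -0.0225, 0, 0, 0, 0, 1]
    - [0.004, -0.0225, 0.04, 0, 0, 0, 1]
    - [0.004, -0.0225, 0.078, 0, 0, 0, 1]
    - [0.004, -0.0225, 0.078, 0, 0, 0, 1]
    - [0.004, -0.0225, 0.078, 0, 0, 0, 1]
    - [0.004, -0.0225, 0.078, 0, 0, 0, 1]

```text
time_s: 18.82
position: [0.6106, 0.0283, 0.0652]
tcp_rot: [[-1.0, -0.013, 0.001], [-0.013, 1.0, -0.0], [-0.001, -0.0, -1.0]]
force: [1.0, -0.1, 0.9]
opening: 0.437
grasp_force: 30.0
```

>>> step_arm:
  steps:
    - [0, 0, 0, 0, 0, 0, -0.1]
    - [0, 0, 0, 0, 0, 0, -0.1]
    - [0, 0, 0, 0, 0, 0, -0.1]
    - [0, 0, -0.1, 0, 0, 0, -0.1]
    - [0, 0, -0.2, 0, 0, 0, -0.2]
    - [0, 0, -0.35, 0, 0, 0, -0.3]
    - [0, -0.15, -0.4, 0, 0, 0, -0.3]
    - [0, -0.3, -0.4, 0, 0, 0, -0.3]

```text
time_s: 19.48
position: [0.6131, -0.0505, 0.19]
tcp_rot: [[-1.0, -0.018, 0.008], [-0.018, 1.0, -0.002], [-0.008, -0.002, -1.0]]
force: [0.3, -1.0, 0.6]
opening: 0.642
grasp_force: 0.0
```

>>> step_arm:
  steps:
    - [0.05, -0.5, 0, 0, 0, 0, -0.3]
    - [0.05, -0.5, 0, 0, 0, 0, -0.3]
    - [0.05, -0.5, 0, 0, 0, 0, -0.3]
    - [0.05, -0.5, 0, 0, 0, 0, -0.3]
    - [0.05, -0.5, 0, 0, 0, 0, -0.3]
    - [0.05, -0.5, 0, 0, 0, 0, -0.3]

```text
time_s: 19.98
position: [0.597, -0.2034, 0.1848]
tcp_rot: [[-1.0, -0.009, -0.001], [-0.009, 1.0, 0.001], [0.001, 0.001, -1.0]]
force: [0.1, 0.7, 0.3]
opening: 0.651
grasp_force: 0.0
```

```bash
python3 - <<'E'
from h import *
st();c=capture("top");find(c);save(c,"t3.png",(170,130,400,260),3.4)
go([.6228,-.3205,.1],90-32)
E
```

```text
19.98 [ 0.597  -0.2034  0.1848] open mm 56.6 gf 0.0 [0.1 0.7 0.3]
[532.4, 224.3, 159.7, 39.4, 0.2]
[512.6, -396.9, 39.5, 41.5, 74.2]
[399.7, -347.3, 56.0, 55.1, 21.8]
shift units [-0.0818 -0.397   0.2818] mm [ -24.5 -119.1   84.5]
tool z turn units 0.7254 cur y-axis yaw 90.64
```

View pics/t3.png

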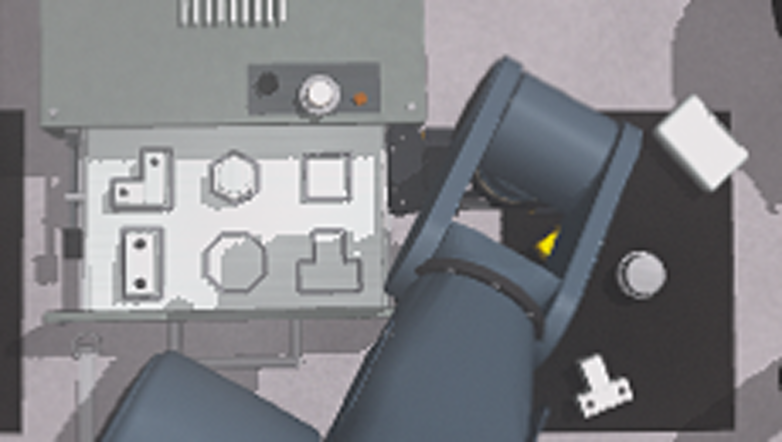

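>>> step_arm:
  steps:
    - [-0.082, -0.397, 0, 0, 0, 0.725, -0.25]
    - [-0.082, -0.397, 0, 0, 0, 0.725, -0.25]
    - [-0.082, -0.397, 0, 0, 0, 0.725, -0.25]
    - [-0.082, -0.397, 0.05, 0, 0, 0.725, -0.25]
    - [-0.082, -0.397, 0.1, 0, 0, 0.725, -0.25]
    - [-0.082, -0.397, 0.2, 0, 0, 0.725, -0.25]
    - [-0.082, -0.397, 0.28, 0, 0, 0.725, -0.25]
    - [-0.082, -0.397, 0.28, 0, 0, 0.725, -0.25]

```text
time_s: 20.7
position: [0.6208, -0.316, 0.0953]
tcp_rot: [[-0.85, 0.527, -0.01], [0.527, 0.85, 0.008], [0.013, 0.001, -1.0]]
force: [-1.2, 1.4, -1.2]
opening: 0.624
grasp_force: 0.0
```

>>> step_arm:
  steps:
    - [0, 0, 0, 0, 0, 0, -0.25]
    - [0, 0, 0, 0, 0, 0, -0.25]
    - [0, 0, 0, 0, 0, 0, -0.25]
    - [0, 0, 0, 0, 0, 0, -0.25]

```text
time_s: 21.03
position: [0.6252, -0.321, 0.1035]
tcp_rot: [[-0.849, 0.528, 0.003], [0.528, 0.849, -0.002], [-0.004, -0.0, -1.0]]
force: [-0.5, -0.0, -0.5]
opening: 0.623
grasp_force: 0.0
```

```bash
python3 -c "
from h import *
st();go([.6228,-.3205,.036],58)"
```

```text
21.03 [ 0.6252 -0.321   0.1035] open mm 54.2 gf 0.0 [-0.5 -0.  -0.5]
shift units [ 0.0084 -0.0028  0.225 ] mm [ 2.5 -0.8 67.5]
tool z turn units 0.0032 cur y-axis yaw 58.14
```

>>> step_arm:
  steps:
    - [0.005, -0.002, 0.1, 0, 0, 0.003, -0.25]
    - [0.005, -0.002, 0.218, 0, 0, 0.003, -0.25]
    - [0.005, -0.002, 0.218, 0, 0, 0.003, -0.25]
    - [0.005, -0.002, 0.218, 0, 0, 0.003, -0.25]
    - [0.005, -0.002, 0.218, 0, 0, 0.003, 1]
    - [0.005, -0.002, 0.218, 0, 0, 0.003, 1]
    - [0.005, -0.002, 0.218, 0, 0, 0.003, 1]
    - [0.005, -0.002, 0.218, 0, 0, 0.003, 1]

```text
time_s: 21.7
position: [0.6234, -0.3212, 0.0382]
tcp_rot: [[-0.848, 0.53, 0.003], [0.53, 0.848, -0.002], [-0.004, -0.0, -1.0]]
force: [0.8, 1.3, 9.2]
opening: 0.41
grasp_force: 30.0
```

>>> step_arm:
  steps:
    - [0, 0, 0, 0, 0, 0, 1]
    - [0, 0, 0, 0, 0, 0, 1]
    - [0, 0, 0, 0, 0, 0, 1]

```text
time_s: 21.95
position: [0.6235, -0.3212, 0.0382]
tcp_rot: [[-0.848, 0.53, 0.003], [0.53, 0.848, -0.002], [-0.004, -0.0, -1.0]]
force: [0.6, 0.8, 6.6]
opening: 0.41
grasp_force: 30.0
```

>>> step_arm:
  steps:
    - [0, 0, -0.1, 0, 0, 0, 1]
    - [0, 0, -0.2, 0, 0, 0, 1]
    - [0, 0, -0.3, 0, 0, 0, 1]
    - [0, 0, -0.4, 0, 0, 0, 1]
    - [0, 0, -0.5, 0, 0, 0, 1]
    - [0, 0, -0.5, 0, 0, 0, 1]
    - [0, 0, -0.5, 0, 0, 0, 1]
    - [0, 0, -0.5, 0, 0, 0, 1]

```text
time_s: 22.62
position: [0.6214, -0.3197, 0.1848]
tcp_rot: [[-0.848, 0.53, -0.002], [0.53, 0.848, 0.001], [0.002, 0.0, -1.0]]
force: [0.5, 0.1, -1.7]
opening: 0.409
grasp_force: 30.0
```

```bash
python3 -c "
from h import *
st();go([*N['block'],.09],90.6)"
```

```text
22.62 [ 0.6214 -0.3197  0.1848] open mm 35.6 gf 30.0 [ 0.5  0.1 -1.7]
shift units [0.4774 0.6976 0.3174] mm [143.2 209.3  95.2]
tool z turn units -0.7251 cur y-axis yaw 57.97
```

>>> step_arm:
  steps:
    - [0.477, 0.698, 0, 0, 0, -0.725, 1]
    - [0.477, 0.698, 0, 0, 0, -0.725, 1]
    - [0.477, 0.698, 0, 0, 0, -0.725, 1]
    - [0.477, 0.698, 0, 0, 0, -0.725, 1]
    - [0.477, 0.698, 0, 0, 0, -0.725, 1]
    - [0.477, 0.698, 0, 0, 0, -0.725, 1]
    - [0.477, 0.698, 0.1, 0, 0, -0.725, 1]
    - [0.477, 0.698, 0.2, 0, 0, -0.725, 1]

```text
time_s: 23.28
position: [0.6115, -0.0632, 0.1249]
tcp_rot: [[-1.0, -0.015, 0.0], [-0.015, 1.0, 0.0], [-0.0, 0.0, -1.0]]
force: [0.3, -0.8, -2.6]
opening: 0.409
grasp_force: 30.0
```

>>> step_arm:
  steps:
    - [0, 0, 0.1, 0, 0, 0, 1]
    - [0, 0, 0.1, 0, 0, 0, 1]
    - [0, 0, 0.1, 0, 0, 0, 1]
    - [0, 0, 0.1, 0, 0, 0, 1]

```text
time_s: 23.62
position: [0.6121, -0.0673, 0.0957]
tcp_rot: [[-1.0, -0.01, -0.001], [-0.01, 1.0, 0.0], [0.001, 0.0, -1.0]]
force: [0.3, -0.1, -0.6]
opening: 0.413
grasp_force: 30.0
```

```bash
python3 -c "
from h import *
st();go([.6113,-.0662,.0675],90.6)"
```

```text
23.62 [ 0.6121 -0.0673  0.0957] open mm 35.9 gf 30.0 [ 0.3 -0.1 -0.6]
shift units [0.0026 0.0035 0.094 ] mm [ 0.8  1.1 28.2]
tool z turn units -0.0007 cur y-axis yaw 90.57
```

>>> step_arm:
  steps:
    - [0.001, 0.003, 0.04, 0, 0, 0, 1]
    - [0.001, 0.003, 0.06, 0, 0, 0, 1]
    - [0.001, 0.003, 0.08, 0, 0, 0, 1]
    - [0.001, 0.003, 0.094, 0, 0, 0, 1]
    - [0.001, 0.003, 0.094, 0, 0, 0, 1]
    - [0.001, 0.003, 0.094, 0, 0, 0, 1]
    - [0.001, 0.003, 0.094, 0, 0, 0, 1]

```text
time_s: 24.2
position: [0.6123, -0.0663, 0.0681]
tcp_rot: [[-1.0, -0.01, 0.001], [-0.01, 1.0, -0.0], [-0.001, -0.0, -1.0]]
force: [0.2, -0.5, 0.3]
opening: 0.41
grasp_force: 30.0
```

>>> step_arm:
  steps:
    - [0, 0, 0, 0, 0, 0, -0.1]
    - [0, 0, 0, 0, 0, 0, -0.1]
    - [0, 0, 0, 0, 0, 0, -0.1]
    - [0, 0, -0.1, 0, 0, 0, -0.1]
    - [0, 0, -0.2, 0, 0, 0, -0.2]
    - [0, 0, -0.35, 0, 0, 0, -0.25]
    - [0.05, -0.15, -0.4, 0, 0, 0, -0.25]
    - [0.1, -0.3, -0.4, 0, 0, -0.2, -0.25]

```text
time_s: 24.87
position: [0.5908, -0.1402, 0.1915]
tcp_rot: [[-0.991, -0.135, 0.009], [-0.135, 0.991, -0.004], [-0.008, -0.005, -1.0]]
force: [0.7, -0.8, 0.1]
opening: 0.623
grasp_force: 0.0
```

```bash
python3 -c "
from h import *
st();go([.5125,-.3963,.1],110);find()"
```

```text
24.87 [ 0.5908 -0.1402  0.1915] open mm 54.2 gf 0.0 [ 0.7 -0.8  0.1]
shift units [ 0.3759 -0.8093  0.3059] mm [ 112.8 -242.8   91.8]
tool z turn units -0.2726 cur y-axis yaw 97.73
[532.4, 224.3, 159.7, 39.4, 0.2]
[512.6, -396.9, 39.5, 41.5, 74.2]
[402.6, 229.4, 29.0, 51.7, 89.1]
[399.7, -347.3, 56.0, 55.1, 21.8]
```

>>> step_arm:
  steps:
    - [0.376, -0.825, 0, 0, 0, -0.27, -0.25]
    - [0.376, -0.825, 0, 0, 0, -0.27, -0.25]
    - [0.376, -0.825, 0, 0, 0, -0.27, -0.25]
    - [0.376, -0.825, 0, 0, 0, -0.27, -0.25]
    - [0.376, -0.825, 0, 0, 0, -0.27, -0.25]
    - [0.376, -0.825, 0, 0, 0, -0.27, -0.25]
    - [0.376, -0.825, 0.1, 0, 0, -0.27, -0.25]
    - [0.376, -0.825, 0.2, 0, 0, -0.27, -0.25]

```text
time_s: 25.58
position: [0.5073, -0.4083, 0.1282]
tcp_rot: [[-0.945, -0.328, 0.005], [-0.328, 0.945, -0.009], [-0.002, -0.01, -1.0]]
force: [0.5, 0.2, 0.6]
opening: 0.629
grasp_force: 0.0
```

>>> step_arm:
  steps:
    - [0, 0, 0.1, 0, 0, 0, -0.25]
    - [0, 0, 0.1, 0, 0, 0, -0.25]
    - [0, 0, 0.1, 0, 0, 0, -0.25]
    - [0, 0, 0.1, 0, 0, 0, -0.25]
    - [0, 0, 0.1, 0, 0, 0, -0.25]

```text
time_s: 26.0
position: [0.509, -0.4009, 0.0989]
tcp_rot: [[-0.942, -0.334, 0.003], [-0.334, 0.942, -0.003], [-0.002, -0.004, -1.0]]
force: [0.8, -0.1, 0.6]
opening: 0.626
grasp_force: 0.0
```

```bash
python3 -c "
from h import *
st();go([.5125,-.3963,.041],110)"
```

```text
26.0 [ 0.509  -0.4009  0.0989] open mm 54.5 gf 0.0 [ 0.8 -0.1  0.6]
shift units [-0.0157  0.0115  0.193 ] mm [-4.7  3.4 57.9]
tool z turn units -0.0103 cur y-axis yaw 109.54
```

>>> step_arm:
  steps:
    - [-0.015, 0.011, 0, 0, 0, 0, -0.25]
    - [-0.015, 0.011, 0.1, 0, 0, 0, -0.25]
    - [-0.015, 0.011, 0.15, 0, 0, 0, -0.25]
    - [-0.015, 0.011, 0.15, 0, 0, 0, -0.25]
    - [-0.015, 0.011, 0.15, 0, 0, 0, -0.25]
    - [-0.015, 0.011, 0.15, 0, 0, 0, -0.25]

```text
time_s: 26.5
position: [0.5119, -0.3962, 0.0534]
tcp_rot: [[-0.943, -0.334, 0.002], [-0.334, 0.943, -0.002], [-0.001, -0.003, -1.0]]
force: [0.1, 0.4, 0.5]
opening: 0.624
grasp_force: 0.0
```

```bash
python3 -c "
from h import *
st();go([.5125,-.3963,.041],110)"
```

```text
26.5 [ 0.5119 -0.3962  0.0534] open mm 54.3 gf 0.0 [0.1 0.4 0.5]
shift units [-0.0017 -0.0009  0.0413] mm [-0.5 -0.3 12.4]
tool z turn units -0.0106 cur y-axis yaw 109.52
```

>>> step_arm:
  steps:
    - [-0.001, 0, 0.04, 0, 0, 0, -0.25]
    - [-0.001, 0, 0.04, 0, 0, 0, -0.25]
    - [-0.001, 0, 0.04, 0, 0, 0, 1]
    - [-0.001, 0, 0.04, 0, 0, 0, 1]
    - [-0.001, 0, 0.04, 0, 0, 0, 1]
    - [-0.001, 0, 0.04, 0, 0, 0, 1]
    - [-0.001, 0, 0.04, 0, 0, 0, 1]
    - [-0.001, 0, 0.04, 0, 0, 0, 1]

```text
time_s: 27.17
position: [0.5112, -0.3958, 0.0399]
tcp_rot: [[-0.943, -0.334, 0.0], [-0.334, 0.943, -0.0], [-0.0, -0.0, -1.0]]
force: [0.3, -0.2, 0.8]
opening: 0.47
grasp_force: 30.0
```

>>> step_arm:
  steps:
    - [0, 0, -0.1, 0, 0, 0, 1]
    - [0, 0, -0.2, 0, 0, 0, 1]
    - [0, 0, -0.3, 0, 0, 0, 1]
    - [0, 0, -0.4, 0, 0, 0, 1]
    - [0, 0, -0.5, 0, 0, 0, 1]
    - [0, 0, -0.5, 0, 0, 0, 1]
    - [0, 0, -0.5, 0, 0, 0, 1]
    - [0, 0, -0.5, 0, 0, 0, 1]

```text
time_s: 27.83
position: [0.5103, -0.3947, 0.1886]
tcp_rot: [[-0.943, -0.334, -0.002], [-0.334, 0.943, 0.002], [0.001, 0.002, -1.0]]
force: [-1.1, 0.7, -1.4]
opening: 0.472
grasp_force: 30.0
```

```bash
python3 -c "
from h import *
st();go([*N['cap'],.09],90.6)"
```

```text
27.83 [ 0.5103 -0.3947  0.1886] open mm 41.1 gf 30.0 [-1.1  0.7 -1.4]
shift units [-0.5126  1.312   0.3314] mm [-153.8  393.6   99.4]
tool z turn units 0.4197 cur y-axis yaw 109.49
```

>>> step_arm:
  steps:
    - [-0.385, 0.985, 0, 0, 0, 0.42, 1]
    - [-0.385, 0.985, 0, 0, 0, 0.42, 1]
    - [-0.385, 0.985, 0, 0, 0, 0.42, 1]
    - [-0.385, 0.985, 0, 0, 0, 0.42, 1]
    - [-0.385, 0.985, 0, 0, 0, 0.42, 1]
    - [-0.385, 0.985, 0, 0, 0, 0.42, 1]
    - [-0.385, 0.985, 0, 0, 0, 0.42, 1]
    - [-0.385, 0.985, 0, 0, 0, 0.42, 1]

```text
time_s: 28.5
position: [0.5186, -0.0739, 0.1874]
tcp_rot: [[-1.0, -0.012, -0.007], [-0.012, 1.0, 0.004], [0.007, 0.004, -1.0]]
force: [-0.4, 0.9, -1.5]
opening: 0.468
grasp_force: 30.0
```

>>> step_arm:
  steps:
    - [0, 0.3, 0, 0, 0, 0, 1]
    - [0, 0.3, 0, 0, 0, 0, 1]
    - [0, 0.3, 0, 0, 0, 0, 1]
    - [0, 0.3, 0.1, 0, 0, 0, 1]
    - [0, 0.3, 0.2, 0, 0, 0, 1]
    - [0, 0.3, 0.25, 0, 0, 0, 1]
    - [0, 0.3, 0.25, 0, 0, 0, 1]
    - [0, 0.3, 0.25, 0, 0, 0, 1]

```text
time_s: 29.17
position: [0.5189, 0.0116, 0.1128]
tcp_rot: [[-1.0, -0.01, -0.005], [-0.01, 1.0, 0.001], [0.005, 0.001, -1.0]]
force: [0.6, 0.0, -1.1]
opening: 0.473
grasp_force: 30.0
```

```bash
python3 -c "
from h import *
st();go([.523,.0278,.07],90.6)"
```

```text
29.17 [0.5189 0.0116 0.1128] open mm 41.2 gf 30.0 [ 0.6  0.  -1.1]
shift units [-0.0151  0.0537  0.1426] mm [-4.5 16.1 42.8]
tool z turn units -0.0003 cur y-axis yaw 90.58
```

>>> step_arm:
  steps:
    - [-0.01, 0.054, 0, 0, 0, 0, 1]
    - [-0.01, 0.054, 0.05, 0, 0, 0, 1]
    - [-0.01, 0.054, 0.09, 0, 0, 0, 1]
    - [-0.01, 0.054, 0.09, 0, 0, 0, 1]
    - [-0.01, 0.054, 0.09, 0, 0, 0, 1]
    - [-0.01, 0.054, 0.09, 0, 0, 0, 1]
    - [-0.01, 0.054, 0.09, 0, 0, 0, 1]

```text
time_s: 29.75
position: [0.524, 0.0274, 0.0887]
tcp_rot: [[-1.0, -0.01, 0.002], [-0.01, 1.0, -0.0], [-0.002, -0.0, -1.0]]
force: [0.7, 0.2, -1.8]
opening: 0.476
grasp_force: 30.0
```

```bash
python3 -c "
from h import *
st();go([.523,.0278,.07],90.6)"
```

```text
29.75 [0.524  0.0274 0.0887] open mm 41.4 gf 30.0 [ 0.7  0.2 -1.8]
shift units [0.0035 0.0014 0.0624] mm [ 1.1  0.4 18.7]
tool z turn units -0.0006 cur y-axis yaw 90.57
```

>>> step_arm:
  steps:
    - [0.004, 0.001, 0.03, 0, 0, 0, 1]
    - [0.004, 0.001, 0.05, 0, 0, 0, 1]
    - [0.004, 0.001, 0.06, 0, 0, 0, 1]
    - [0.004, 0.001, 0.06, 0, 0, 0, 1]
    - [0.004, 0.001, 0.06, 0, 0, 0, 1]
    - [0.004, 0.001, 0.06, 0, 0, 0, 1]

```text
time_s: 30.25
position: [0.5229, 0.0278, 0.0699]
tcp_rot: [[-1.0, -0.01, 0.002], [-0.01, 1.0, -0.0], [-0.002, -0.0, -1.0]]
force: [1.0, -1.0, 1.7]
opening: 0.477
grasp_force: 30.0
```

>>> step_arm:
  steps:
    - [0, 0, 0, 0, 0, 0, -0.15]
    - [0, 0, 0, 0, 0, 0, -0.15]
    - [0, 0, 0, 0, 0, 0, -0.15]
    - [0, 0, -0.1, 0, 0, 0, -0.15]
    - [0, 0, -0.2, 0, 0, 0, -0.15]
    - [0, 0, -0.35, 0, 0, 0, -0.15]
    - [0, -0.15, -0.4, 0, 0, -0.1, -0.15]
    - [0, -0.3, -0.4, 0, 0, -0.2, -0.15]

```text
time_s: 30.92
position: [0.5246, -0.0513, 0.193]
tcp_rot: [[-0.984, -0.176, 0.007], [-0.176, 0.984, -0.002], [-0.006, -0.003, -1.0]]
force: [0.6, -0.3, -0.2]
opening: 0.577
grasp_force: 0.0
```

>>> step_arm:
  steps:
    - [0, -0.4, 0, 0, 0, -0.2, -0.15]
    - [0, -0.4, 0, 0, 0, -0.2, -0.15]
    - [0, -0.4, 0, 0, 0, -0.2, -0.15]
    - [0, -0.4, 0, 0, 0, -0.2, -0.15]
    - [0, -0.4, 0, 0, 0, -0.2, -0.15]
    - [0, -0.4, 0, 0, 0, -0.2, -0.15]

```text
time_s: 31.42
position: [0.5418, -0.1699, 0.1885]
tcp_rot: [[-0.948, -0.318, -0.002], [-0.318, 0.948, 0.002], [0.002, 0.002, -1.0]]
force: [0.5, 1.0, -0.4]
opening: 0.574
grasp_force: 0.0
```

```bash
python3 -c "
from h import *
st();go([.4127,-.3421,.1],111.6);find()"
```

```text
31.42 [ 0.5418 -0.1699  0.1885] open mm 49.9 gf 0.0 [ 0.5  1.  -0.4]
shift units [ 0.59   -0.4082  0.2949] mm [ 177.  -122.5   88.5]
tool z turn units -0.0681 cur y-axis yaw 108.53
[532.4, 224.3, 159.7, 39.4, 0.2]
[399.7, -347.3, 56.0, 55.1, 21.8]
```

>>> step_arm:
  steps:
    - [0.59, -0.408, 0, 0, 0, -0.068, -0.15]
    - [0.59, -0.408, 0, 0, 0, -0.068, -0.15]
    - [0.59, -0.408, 0, 0, 0, -0.068, -0.15]
    - [0.59, -0.408, 0, 0, 0, -0.068, -0.15]
    - [0.59, -0.408, 0, 0, 0, -0.068, -0.15]
    - [0.59, -0.408, 0.1, 0, 0, -0.068, -0.15]
    - [0.59, -0.408, 0.2, 0, 0, -0.068, -0.15]
    - [0.59, -0.408, 0.29, 0, 0, -0.068, -0.15]

```text
time_s: 32.13
position: [0.4137, -0.3421, 0.1016]
tcp_rot: [[-0.93, -0.369, 0.0], [-0.369, 0.93, 0.0], [-0.0, 0.0, -1.0]]
force: [-0.1, -0.7, -0.3]
opening: 0.583
grasp_force: 0.0
```

>>> step_arm:
  steps:
    - [0, 0, 0, 0, 0, 0, -0.15]
    - [0, 0, 0, 0, 0, 0, -0.15]
    - [0, 0, 0, 0, 0, 0, -0.15]
    - [0, 0, 0, 0, 0, 0, -0.15]
    - [0, 0, 0, 0, 0, 0, -0.15]

```text
time_s: 32.55
position: [0.4153, -0.3432, 0.104]
tcp_rot: [[-0.929, -0.37, 0.002], [-0.37, 0.929, -0.003], [-0.001, -0.003, -1.0]]
force: [-0.4, -0.0, 0.6]
opening: 0.576
grasp_force: 0.0
```

```bash
python3 -c "
from h import *
st();go([.4127,-.3421,.035],111.6)"
```

```text
32.55 [ 0.4153 -0.3432  0.104 ] open mm 50.1 gf 0.0 [-0.4 -0.   0.6]
shift units [0.0068 0.0074 0.2298] mm [ 2.   2.2 68.9]
tool z turn units 0.0026 cur y-axis yaw 111.72
```

>>> step_arm:
  steps:
    - [0.006, 0.006, 0.1, 0, 0, 0, -0.15]
    - [0.006, 0.006, 0.228, 0, 0, 0, -0.15]
    - [0.006, 0.006, 0.228, 0, 0, 0, -0.15]
    - [0.006, 0.006, 0.228, 0, 0, 0, -0.15]
    - [0.006, 0.006, 0.228, 0, 0, 0, 1]
    - [0.006, 0.006, 0.228, 0, 0, 0, 1]
    - [0.006, 0.006, 0.228, 0, 0, 0, 1]
    - [0.006, 0.006, 0.228, 0, 0, 0, 1]

```text
time_s: 33.22
position: [0.4127, -0.3429, 0.0361]
tcp_rot: [[-0.929, -0.369, 0.003], [-0.369, 0.929, -0.003], [-0.001, -0.004, -1.0]]
force: [-0.0, -0.3, 0.8]
opening: 0.356
grasp_force: 0.0
```

>>> step_arm:
  steps:
    - [0, 0, 0, 0, 0, 0, 1]
    - [0, 0, 0, 0, 0, 0, 1]
    - [0, 0, 0, 0, 0, 0, 1]

```text
time_s: 33.47
position: [0.4123, -0.3425, 0.0352]
tcp_rot: [[-0.929, -0.369, 0.001], [-0.369, 0.929, -0.002], [-0.001, -0.002, -1.0]]
force: [0.8, 1.1, 8.6]
opening: 0.252
grasp_force: 30.0
```

>>> step_arm:
  steps:
    - [0, 0, -0.1, 0, 0, 0, 1]
    - [0, 0, -0.2, 0, 0, 0, 1]
    - [0, 0, -0.3, 0, 0, 0, 1]
    - [0, 0, -0.4, 0, 0, 0, 1]
    - [0, 0, -0.5, 0, 0, 0, 1]
    - [0, 0, -0.5, 0, 0, 0, 1]
    - [0, 0, -0.5, 0, 0, 0, 1]
    - [0, 0, -0.5, 0, 0, 0, 1]

```text
time_s: 34.13
position: [0.4112, -0.3411, 0.1832]
tcp_rot: [[-0.929, -0.369, -0.001], [-0.369, 0.929, 0.001], [0.0, 0.002, -1.0]]
force: [0.1, -0.0, -2.4]
opening: 0.247
grasp_force: 30.0
```

```bash
python3 -c "
from h import *
st();n=N['tee'];go([n[0]+.014,n[1],.09],90.6)"
```

```text
34.13 [ 0.4112 -0.3411  0.1832] open mm 21.5 gf 30.0 [ 0.1 -0.  -2.4]
shift units [-0.7325  0.6919  0.3114] mm [-219.8  207.6   93.4]
tool z turn units 0.4677 cur y-axis yaw 111.65
```

>>> step_arm:
  steps:
    - [-0.733, 0.692, 0, 0, 0, 0.468, 1]
    - [-0.733, 0.692, 0, 0, 0, 0.468, 1]
    - [-0.733, 0.692, 0, 0, 0, 0.468, 1]
    - [-0.733, 0.692, 0, 0, 0, 0.468, 1]
    - [-0.733, 0.692, 0, 0, 0, 0.468, 1]
    - [-0.733, 0.692, 0, 0, 0, 0.468, 1]
    - [-0.733, 0.692, 0, 0, 0, 0.468, 1]
    - [-0.733, 0.692, 0.1, 0, 0, 0.468, 1]

```text
time_s: 34.8
position: [0.5434, -0.0646, 0.1558]
tcp_rot: [[-1.0, -0.013, 0.008], [-0.013, 1.0, -0.001], [-0.008, -0.001, -1.0]]
force: [1.8, -0.0, -2.3]
opening: 0.252
grasp_force: 30.0
```

>>> step_arm:
  steps:
    - [0, 0, 0.1, 0, 0, 0, 1]
    - [0, 0, 0.2, 0, 0, 0, 1]
    - [0, 0, 0.2, 0, 0, 0, 1]
    - [0, 0, 0.2, 0, 0, 0, 1]
    - [0, 0, 0.2, 0, 0, 0, 1]
    - [0, 0, 0.2, 0, 0, 0, 1]

```text
time_s: 35.3
position: [0.5405, -0.0686, 0.095]
tcp_rot: [[-1.0, -0.009, 0.002], [-0.009, 1.0, -0.001], [-0.002, -0.001, -1.0]]
force: [0.1, -0.1, -2.2]
opening: 0.25
grasp_force: 30.0
```

```bash
python3 -c "
from h import *
st();n=N['tee'];go([n[0]+.0137,n[1],.0655],90.6)"
```

```text
35.3 [ 0.5405 -0.0686  0.095 ] open mm 21.8 gf 30.0 [ 0.1 -0.1 -2.2]
shift units [0.0068 0.0055 0.0983] mm [ 2.   1.6 29.5]
tool z turn units -0.0012 cur y-axis yaw 90.54
```

>>> step_arm:
  steps:
    - [0.006, 0.004, 0.04, 0, 0, 0, 1]
    - [0.006, 0.004, 0.06, 0, 0, 0, 1]
    - [0.006, 0.004, 0.08, 0, 0, 0, 1]
    - [0.006, 0.004, 0.098, 0, 0, 0, 1]
    - [0.006, 0.004, 0.098, 0, 0, 0, 1]
    - [0.006, 0.004, 0.098, 0, 0, 0, 1]
    - [0.006, 0.004, 0.098, 0, 0, 0, 1]

```text
time_s: 35.88
position: [0.5385, -0.0671, 0.0648]
tcp_rot: [[-1.0, -0.01, 0.002], [-0.01, 1.0, -0.001], [-0.001, -0.001, -1.0]]
force: [0.6, -1.0, 0.9]
opening: 0.25
grasp_force: 30.0
```

>>> step_arm:
  steps:
    - [0, 0, 0, 0, 0, 0, 0.1]
    - [0, 0, 0, 0, 0, 0, 0.1]
    - [0, 0, 0, 0, 0, 0, 0.1]
    - [0, 0, -0.1, 0, 0, 0, 0.1]
    - [0, 0, -0.2, 0, 0, 0, 1]
    - [0, 0, -0.35, 0, 0, 0, 1]
    - [0, 0.15, -0.4, 0, 0, 0, 1]
    - [0, 0.3, -0.4, 0, 0, 0, 1]

```text
time_s: 36.55
position: [0.5404, 0.0119, 0.1883]
tcp_rot: [[-1.0, -0.005, 0.01], [-0.005, 1.0, -0.002], [-0.01, -0.002, -1.0]]
force: [0.6, -0.0, -0.3]
opening: 0.231
grasp_force: 0.0
```

>>> step_arm:
  steps:
    - [0, 1, 0, 0, 0, 0, 1]
    - [0, 1, 0, 0, 0, 0, 1]
    - [0, 1, 0, 0, 0, 0, 1]
    - [0, 1, 0, 0, 0, 0, 1]
    - [0, 1, 0, 0, 0, 0, 1]
    - [0, 1, 0, 0, 0, 0, 1]
    - [0, 1, 0, 0, 0, 0, 1]
    - [0, 1, 0, 0, 0, 0, 1]

```text
time_s: 37.22
position: [0.5331, 0.3198, 0.184]
tcp_rot: [[-1.0, -0.015, 0.002], [-0.015, 1.0, 0.003], [-0.002, 0.003, -1.0]]
force: [0.9, 0.5, -0.1]
opening: 0.002
grasp_force: 0.0
```

```bash
python3 - <<'E'
from h import *
st();c=capture("top");d=capture("side")
a=cv2.resize(c["image"][130:240,175:300,::-1],None,fx=5,fy=5,interpolation=cv2.INTER_CUBIC)
cv2.imwrite("pics/t4.png",a)
import pickle;pickle.dump((c,d),open("p4.pkl","wb"))
E
```

```text
37.22 [0.5331 0.3198 0.184 ] open mm 0.2 gf 0.0 [ 0.9  0.5 -0.1]
```

View pics/t4.png

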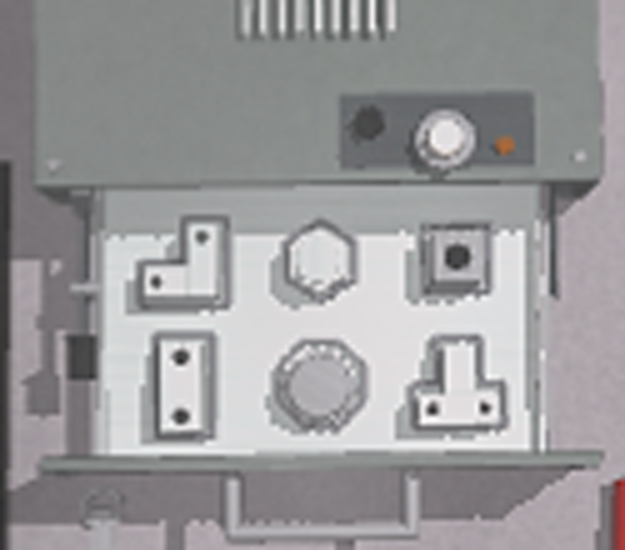

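```bash
python3 - <<'E'
from h import *
import pickle
c,d=pickle.load(open("p4.pkl","rb"))
save(d,"s4.png",(225,150,330,240),7)
P=lambda p,z:(onz(c,np.array(p)/5+[175,130]-.5,z)*1000).round(1)
print(P((82,337),.072),P((82,345),.06),P((82,380),.06),P((68,357),.06),P((97,357),.06),"btn",P((445,137),.122),"hand",P((322,532),.075))
go([.535,.189,.184],0.6)
E
```

```text
[556.5 188.   72. ] [551.6 189.7  60. ] [527.8 189.5  60. ] [543.4 199.2  60. ] [543.4 179.4  60. ] btn [684.9 -55.7 122. ] hand [425.6  25.7  75. ]
shift units [-3.000e-04 -4.224e-01 -1.300e-03] mm [-1.000e-01 -1.267e+02 -4.000e-01]
tool z turn units -1.9945 cur y-axis yaw 90.85
```

View pics/s4.png

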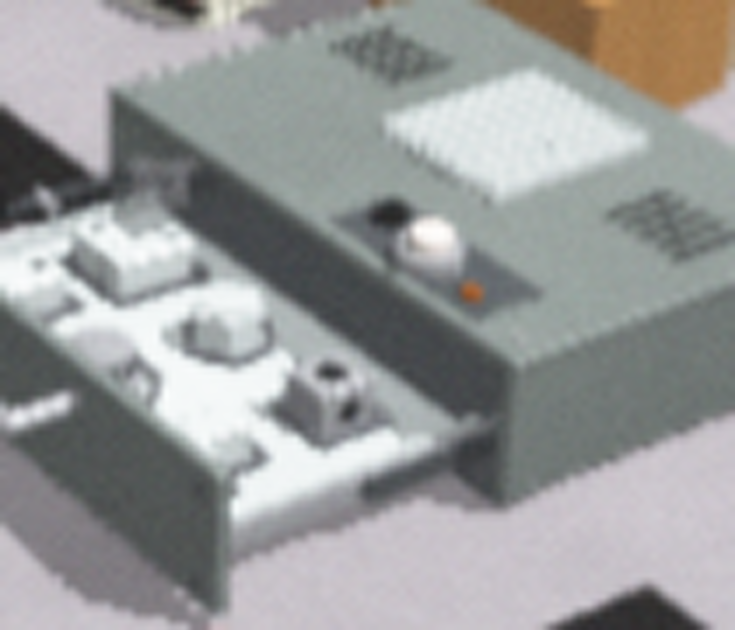

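>>> step_arm:
  steps:
    - [0, -0.422, 0, 0, 0, 1, 1]
    - [0, -0.422, 0, 0, 0, 1, 1]
    - [0, -0.422, 0, 0, 0, 1, 1]
    - [0, -0.422, 0, 0, 0, 1, 1]
    - [0, -0.422, 0, 0, 0, 1, 1]
    - [0, -0.422, 0, 0, 0, 1, 1]
    - [0, -0.422, 0, 0, 0, 1, 1]
    - [0, -0.422, 0, 0, 0, 1, 1]

```text
time_s: 37.98
position: [0.5347, 0.1844, 0.1838]
tcp_rot: [[-0.712, 0.702, -0.001], [0.702, 0.712, -0.001], [0.0, -0.002, -1.0]]
force: [0.2, -0.0, 0.5]
opening: 0.005
grasp_force: 0.0
```

>>> step_arm:
  steps:
    - [0, 0, 0, 0, 0, 0.995, 1]
    - [0, 0, 0, 0, 0, 0.995, 1]
    - [0, 0, 0, 0, 0, 0.995, 1]
    - [0, 0, 0, 0, 0, 0.995, 1]
    - [0, 0, 0, 0, 0, 0.995, 1]
    - [0, 0, 0, 0, 0, 0.995, 1]
    - [0, 0, 0, 0, 0, 0.995, 1]
    - [0, 0, 0, 0, 0, 0.995, 1]

```text
time_s: 38.65
position: [0.5348, 0.1856, 0.1838]
tcp_rot: [[-0.014, 1.0, -0.001], [1.0, 0.014, -0.001], [-0.001, -0.001, -1.0]]
force: [0.1, -0.2, -0.2]
opening: 0.006
grasp_force: 0.0
```

>>> step_arm:
  steps:
    - [0, 0, 0, 0, 0, 0, 1]
    - [0, 0, 0, 0, 0, 0, 1]

```text
time_s: 38.82
position: [0.535, 0.1862, 0.1839]
tcp_rot: [[-0.015, 1.0, -0.0], [1.0, 0.015, -0.0], [-0.0, -0.0, -1.0]]
force: [0.9, 0.0, 0.3]
opening: 0.006
grasp_force: 0.0
```

```bash
python3 -c "
from h import *
st();print(read_state()['tcp_rot'].round(3).tolist());go([.535,.189,.09],.6)"
```

```text
38.82 [0.535  0.1862 0.1839] open mm 0.5 gf 0.0 [0.9 0.  0.3]
[[-0.015, 1.0, -0.0], [1.0, 0.015, -0.0], [-0.0, -0.0, -1.0]]
shift units [9.300e-03 2.000e-04 3.129e-01] mm [ 2.8  0.1 93.9]
tool z turn units 0.0056 cur y-axis yaw 0.85
```

>>> step_arm:
  steps:
    - [0.009, 0, 0.1, 0, 0, 0, 1]
    - [0.009, 0, 0.2, 0, 0, 0, 1]
    - [0.009, 0, 0.3, 0, 0, 0, 1]
    - [0.009, 0, 0.3, 0, 0, 0, 1]
    - [0.009, 0, 0.3, 0, 0, 0, 1]
    - [0.009, 0, 0.3, 0, 0, 0, 1]

```text
time_s: 39.32
position: [0.536, 0.1897, 0.0949]
tcp_rot: [[-0.015, 1.0, 0.002], [1.0, 0.015, 0.0], [0.0, 0.002, -1.0]]
force: [0.3, -0.4, 0.4]
opening: 0.003
grasp_force: 0.0
```

```bash
python3 -c "
from h import *
st();go([.535,.189,.072],.6)"
```

```text
39.32 [0.536  0.1897 0.0949] open mm 0.3 gf 0.0 [ 0.3 -0.4  0.4]
shift units [-0.0022 -0.0036  0.0765] mm [-0.6 -1.1 22.9]
tool z turn units 0.0052 cur y-axis yaw 0.84
```

>>> step_arm:
  steps:
    - [-0.001, -0.002, 0.03, 0, 0, 0, 1]
    - [-0.001, -0.002, 0.05, 0, 0, 0, 1]
    - [-0.001, -0.002, 0.065, 0, 0, 0, 1]
    - [-0.001, -0.002, 0.077, 0, 0, 0, 1]
    - [-0.001, -0.002, 0.077, 0, 0, 0, 1]
    - [-0.001, -0.002, 0.077, 0, 0, 0, 1]
    - [-0.001, -0.002, 0.077, 0, 0, 0, 1]

```text
time_s: 39.9
position: [0.5365, 0.1896, 0.0729]
tcp_rot: [[-0.014, 1.0, 0.005], [1.0, 0.014, 0.001], [0.001, 0.005, -1.0]]
force: [0.1, -0.2, 10.4]
opening: 0.006
grasp_force: 5.1
```

>>> step_arm:
  steps:
    - [0, 0.02, 0, 0, 0, 0, 1]
    - [0, 0.04, 0, 0, 0, 0, 1]
    - [0, 0.06, 0, 0, 0, 0, 1]
    - [0, 0.08, 0, 0, 0, 0, 1]
    - [0, 0.1, 0, 0, 0, 0, 1]
    - [0, 0.12, 0, 0, 0, 0, 1]
    - [0, 0.12, 0, 0, 0, 0, 1]

```text
time_s: 40.48
position: [0.5738, 0.1901, 0.073]
tcp_rot: [[-0.014, 1.0, 0.007], [1.0, 0.014, 0.001], [0.001, 0.007, -1.0]]
force: [1.4, -0.9, 8.7]
opening: 0.006
grasp_force: 3.6
```

>>> step_arm:
  steps:
    - [0, -0.01, -0.05, 0, 0, 0, 1]
    - [0, -0.02, -0.15, 0, 0, 0, 1]
    - [0, -0.02, -0.3, 0, 0, 0, 1]
    - [0, -0.02, -0.4, 0, 0, 0, 1]
    - [0.1, -0.02, -0.4, 0, 0, -0.2, 1]
    - [0.2, -0.02, -0.4, 0, 0, -0.4, 1]
    - [0.3, -0.02, -0.4, 0, 0, -0.5, 1]

```text
time_s: 41.07
position: [0.5634, 0.2802, 0.192]
tcp_rot: [[-0.384, 0.923, 0.001], [0.923, 0.384, 0.0], [-0.0, 0.001, -1.0]]
force: [-0.1, 0.5, -1.0]
opening: 0.006
grasp_force: 0.0
```

```bash
python3 - <<'E'
from h import *
st();c=capture("top");save(c,"t5.png",(175,130,300,240),5)
E
```

```text
41.07 [0.5634 0.2802 0.192 ] open mm 0.6 gf 0.0 [-0.1  0.5 -1. ]
```

View pics/t5.png

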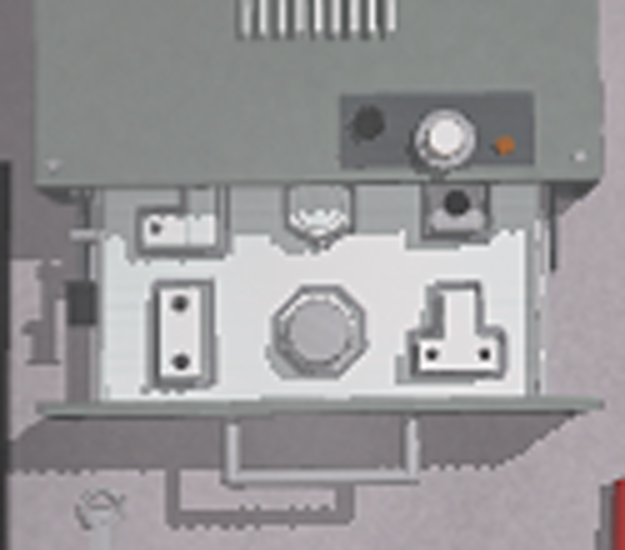

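```bash
python3 -c "
from h import *
go([.425,.0255,.19],.6)"
```

```text
shift units [-6.201e-01 -7.625e-01  3.000e-04] mm [-1.860e+02 -2.288e+02  1.000e-01]
tool z turn units 0.4982 cur y-axis yaw 23.02
```

>>> step_arm:
  steps:
    - [-0.62, -0.765, 0, 0, 0, 0.498, 1]
    - [-0.62, -0.765, 0, 0, 0, 0.498, 1]
    - [-0.62, -0.765, 0, 0, 0, 0.498, 1]
    - [-0.62, -0.765, 0, 0, 0, 0.498, 1]
    - [-0.62, -0.765, 0, 0, 0, 0.498, 1]
    - [-0.62, -0.765, 0, 0, 0, 0.498, 1]
    - [-0.62, -0.765, 0, 0, 0, 0.498, 1]
    - [-0.62, -0.765, 0, 0, 0, 0.498, 1]

```text
time_s: 41.78
position: [0.4172, 0.0168, 0.1904]
tcp_rot: [[0.007, 1.0, -0.005], [1.0, -0.007, -0.001], [-0.001, -0.005, -1.0]]
force: [0.0, 1.1, -0.3]
opening: 0.002
grasp_force: 0.0
```

>>> step_arm:
  steps:
    - [0, 0, 0, 0, 0, 0, 1]
    - [0, 0, 0, 0, 0, 0, 1]
    - [0, 0, 0, 0, 0, 0, 1]
    - [0, 0, 0, 0, 0, 0, 1]

```text
time_s: 42.12
position: [0.4224, 0.0217, 0.1908]
tcp_rot: [[-0.0, 1.0, 0.001], [1.0, 0.0, 0.0], [0.0, 0.001, -1.0]]
force: [-0.8, -0.8, 0.5]
opening: 0.001
grasp_force: 0.0
```

```bash
python3 -c "
from h import *
st();go([.427,.0255,.08],.6)"
```

```text
42.12 [0.4224 0.0217 0.1908] open mm 0.1 gf 0.0 [-0.8 -0.8  0.5]
shift units [0.0128 0.0152 0.3695] mm [  3.8   4.6 110.8]
tool z turn units -0.013 cur y-axis yaw 0.02
```

>>> step_arm:
  steps:
    - [0.012, 0.01, 0.12, 0, 0, 0, 1]
    - [0.012, 0.01, 0.25, 0, 0, 0, 1]
    - [0.012, 0.01, 0.37, 0, 0, 0, 1]
    - [0.012, 0.01, 0.37, 0, 0, 0, 1]
    - [0.012, 0.01, 0.37, 0, 0, 0, 1]

```text
time_s: 42.53
position: [0.4233, 0.0254, 0.078]
tcp_rot: [[-0.0, 1.0, -0.006], [1.0, 0.0, 0.001], [0.001, -0.006, -1.0]]
force: [0.2, -0.5, -0.1]
opening: 0.007
grasp_force: 0.0
```

>>> step_arm:
  steps:
    - [0, 0.03, 0, 0, 0, 0, 1]
    - [0, 0.06, 0, 0, 0, 0, 1]
    - [0, 0.1, 0, 0, 0, 0, 1]
    - [0, 0.14, 0, 0, 0, 0, 1]
    - [0, 0.18, 0, 0, 0, 0, 1]
    - [0, 0.22, 0, 0, 0, 0, 1]
    - [0, 0.26, 0, 0, 0, 0, 1]
    - [0, 0.3, 0, 0, 0, 0, 1]

```text
time_s: 43.2
position: [0.5159, 0.0244, 0.0831]
tcp_rot: [[0.002, 1.0, 0.003], [1.0, -0.002, -0.0], [-0.0, 0.003, -1.0]]
force: [-2.6, 1.2, -1.9]
opening: 0.009
grasp_force: 1.2
```

>>> step_arm:
  steps:
    - [0, 0.04, 0, 0, 0, 0, 1]
    - [0, 0.08, 0, 0, 0, 0, 1]
    - [0, 0.12, 0, 0, 0, 0, 1]
    - [0, 0.15, 0, 0, 0, 0, 1]
    - [0, 0.17, 0, 0, 0, 0, 1]
    - [0, 0.19, 0, 0, 0, 0, 1]
    - [0, 0.2, 0, 0, 0, 0, 1]
    - [0, 0.2, 0, 0, 0, 0, 1]

```text
time_s: 43.87
position: [0.576, 0.0236, 0.0806]
tcp_rot: [[0.002, 1.0, 0.003], [1.0, -0.002, -0.001], [-0.001, 0.003, -1.0]]
force: [-0.6, 1.0, -0.9]
opening: 0.006
grasp_force: 0.0
```

Pushing freely; a little more, up to contact with the case.

>>> step_arm:
  steps:
    - [0, 0.01, 0, 0, 0, 0, 1]
    - [0, 0.02, 0, 0, 0, 0, 1]
    - [0, 0.03, 0, 0, 0, 0, 1]
    - [0, 0.03, 0, 0, 0, 0, 1]
    - [0, 0.03, 0, 0, 0, 0, 1]

```text
time_s: 44.28
position: [0.5843, 0.0237, 0.0797]
tcp_rot: [[0.002, 1.0, 0.001], [1.0, -0.002, -0.0], [-0.0, 0.001, -1.0]]
force: [-0.8, 0.3, 0.8]
opening: 0.001
grasp_force: 0.0
```

>>> step_arm:
  steps:
    - [0, 0.01, 0, 0, 0, 0, 1]
    - [0, 0.02, 0, 0, 0, 0, 1]
    - [0, 0.03, 0, 0, 0, 0, 1]
    - [0, 0.03, 0, 0, 0, 0, 1]
    - [0, 0.03, 0, 0, 0, 0, 1]

```text
time_s: 44.7
position: [0.5887, 0.0239, 0.0795]
tcp_rot: [[0.001, 1.0, -0.009], [1.0, -0.001, 0.0], [0.0, -0.009, -1.0]]
force: [-7.8, -1.5, 6.1]
opening: 0.002
grasp_force: 4.6
```

>>> step_arm:
  steps:
    - [0, 0.008, 0, 0, 0, 0, 1]
    - [0, 0.008, 0, 0, 0, 0, 1]
    - [0, 0.008, 0, 0, 0, 0, 1]
    - [0, -0.06, 0, 0, 0, 0, 1]
    - [0, -0.06, -0.1, 0, 0, 0, 1]
    - [0, -0.06, -0.2, 0, 0, 0, 1]
    - [0, -0.06, -0.35, 0, 0, 0, 1]
    - [0, -0.06, -0.35, 0, 0, 0, 1]

```text
time_s: 45.37
position: [0.5796, 0.0234, 0.1916]
tcp_rot: [[0.002, 1.0, 0.015], [1.0, -0.002, -0.002], [-0.002, 0.015, -1.0]]
force: [0.7, -0.2, 0.2]
opening: 0.004
grasp_force: 0.0
```

```bash
python3 - <<'E'
from h import *
st();c=capture("top");save(c,"t6.png",(175,100,300,220),5)
go([.685,-.0557,.175],.6)
E
```

```text
45.37 [0.5796 0.0234 0.1916] open mm 0.3 gf 0.0 [ 0.7 -0.2  0.2]
shift units [-0.263   0.3544  0.054 ] mm [-78.9 106.3  16.2]
tool z turn units -0.0157 cur y-axis yaw -0.11
```

View pics/t6.png

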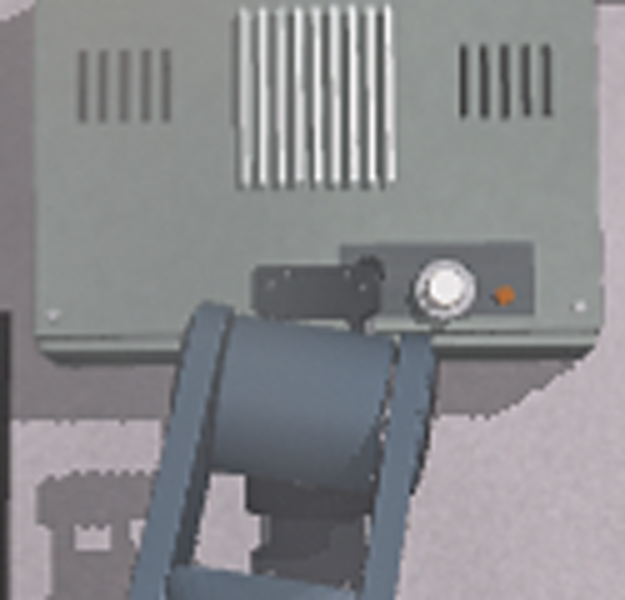

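>>> step_arm:
  steps:
    - [-0.263, 0.354, 0, 0, 0, 0, 1]
    - [-0.263, 0.354, 0, 0, 0, 0, 1]
    - [-0.263, 0.354, 0, 0, 0, 0, 1]
    - [-0.263, 0.354, 0, 0, 0, 0, 1]
    - [-0.263, 0.354, 0.05, 0, 0, 0, 1]
    - [-0.263, 0.354, 0.05, 0, 0, 0, 1]
    - [-0.263, 0.354, 0.05, 0, 0, 0, 1]
    - [-0.263, 0.354, 0.05, 0, 0, 0, 1]

```text
time_s: 46.08
position: [0.6798, -0.0546, 0.169]
tcp_rot: [[0.001, 1.0, -0.002], [1.0, -0.001, 0.001], [0.001, -0.002, -1.0]]
force: [0.4, 0.2, 0.0]
opening: 0.008
grasp_force: 0.0
```

```bash
python3 - <<'E'
from h import *
st();go([.685,-.0557,.1395])
E
```

```text
46.08 [ 0.6798 -0.0546  0.169 ] open mm 0.7 gf 0.0 [0.4 0.2 0. ]
shift units [-0.0037  0.0176  0.0983] mm [-1.1  5.3 29.5]
```

>>> step_arm:
  steps:
    - [-0.003, 0.014, 0, 0, 0, 0, 1]
    - [-0.003, 0.014, 0.04, 0, 0, 0, 1]
    - [-0.003, 0.014, 0.07, 0, 0, 0, 1]
    - [-0.003, 0.014, 0.09, 0, 0, 0, 1]
    - [-0.003, 0.014, 0.105, 0, 0, 0, 1]
    - [-0.003, 0.014, 0.105, 0, 0, 0, 1]
    - [-0.003, 0.014, 0.105, 0, 0, 0, 1]

```text
time_s: 46.67
position: [0.6847, -0.0558, 0.1412]
tcp_rot: [[0.001, 1.0, 0.0], [1.0, -0.001, -0.0], [-0.0, 0.0, -1.0]]
force: [-4.2, 1.0, 15.0]
opening: 0.004
grasp_force: 7.4
```

>>> step_arm:
  steps:
    - [0, 0, -0.1, 0, 0, 0, 1]
    - [0, 0, -0.3, 0, 0, 0, 1]
    - [0, 0, -0.5, 0, 0, 0, 1]
    - [-0.3, -0.2, -0.5, 0, 0, 0, 1]
    - [-0.6, -0.4, -0.5, 0, 0, 0, 1]
    - [-0.8, -0.5, -0.5, 0, 0, 0, 1]
    - [-0.8, -0.5, -0.5, 0, 0, 0, 1]
    - [-0.8, -0.5, -0.5, 0, 0, 0, 1]

```text
time_s: 47.33
position: [0.5734, -0.2303, 0.2811]
tcp_rot: [[0.001, 1.0, -0.001], [1.0, -0.001, 0.0], [0.0, -0.001, -1.0]]
force: [0.5, 0.2, -0.1]
opening: 0.006
grasp_force: 0.0
```

```bash
python3 - <<'E'
from h import *
st();c=capture("top");save(c,"t7.png")
E
```

```text
47.33 [ 0.5734 -0.2303  0.2811] open mm 0.5 gf 0.0 [ 0.5  0.2 -0.1]
```

View pics/t7.png

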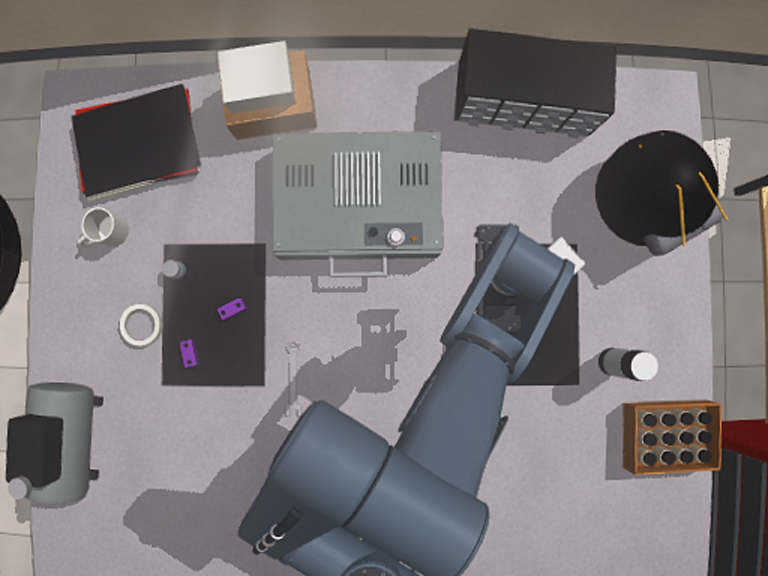

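The drawer is shut with its handle at (358,268). The purple look-alikes, jar, tape and wrench are where they started, and the arm is touching nothing.

```bash
python3 -c "
from rig import *
print(hand_in())"
```

```text
the job is handed in; nothing more can be done
None
```

Job handed in: all six parts were laid in their own nests, the drawer was released and pushed fully home, and the start button was pressed to full travel, at about 47 s of the 210 s allowed; the hand-in returned no verdict.

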